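Unlock the nozzle safe, stow the piping nozzles and lock it again

TASK

Lock the piping nozzles away: take the T-handled key from its holder, press and turn it in the brass lock until it drops in, turn it clockwise to the stop, then lift the black index plunger and draw the sprung tray out until the plunger snaps into the outer hole. Put every piping nozzle that stands to the left of the safe into the tray (the two at the very back by the pastry brush stay there), lift the plunger again and bring the tray home until it snaps into the inner hole, turn the key back to its locked stop, pull it out and stand it in its holder again. Leave the timer, the jam jar and the jar lid where they are.

Things in the scene. Friction and masses are not known exactly. Their poses are not given: they have to be found in the camera images.
- key: T-handled steel key with red cross-bar, upright in the holder at the start, z up, 0.12 kg. Origin: middle of the underside of its round shoulder (40 mm across). Below it a flat blade 24 mm wide (along key y), 7 mm thick (along x), 12 mm long, and on the axis a pilot pin 7 mm in diameter that ends 20 mm below the origin. Above it a 12 mm stem up to the red bar.
- key_bar (a point): middle of the key's red bar, 45 mm above the key's origin. The bar is 56 mm long (along key y, parallel to the blade), 12 mm thick (along key x) and 18 mm high; grip it here across its thickness.
- holder: fixed grey plastic key holder, 60 x 60 x 40 mm on a 76 mm rubber foot; origin on the table under its middle. In its top a chamfered square well 32 x 32 mm, 30 mm deep: the key stands in it at any yaw, shoulder on the rim, key origin 40 mm above the table.
- safe: fixed nozzle safe: grey hood 150 mm deep (local x -62 to +88 mm), 180 mm wide, 80 mm high, open toward the robot (local -x), on a dark bed 8 mm thick whose 64 mm wide tongue with two black index holes runs on to local x = -187 mm. Origin on the table. The tray slides out along local -x. On the roof at local (40, 0) sits the brass lock in a round dark collar, rim 88 mm above the table.
- lock_face (a point): middle of the brass lock's top face, 84 mm above the table, collar inner radius 28 mm. In it a slot 28 mm long (point y), 10 mm wide (point x), 22 mm deep. The pilot enters mid-slot at any angle; the blade drops in only when parallel to the slot, either way round; then the shoulder rests on the face (key origin at this point). Pressing with 3 to 8 N while turning does not turn the empty lock.
- lock (a joint): angle of the brass lock, rad: 0 = locked stop (slot along the safe's y), grows clockwise seen from above, 1.4 = open stop. It stays where it is left (friction 0.09 N m). It blocks the tray below about 0.7 and is clear from 1.1. At the start 0 to 0.35 (locked).
- tray (a joint): how far the tray is out along the safe's -x, m: 0 shut, 0.069 end stop; the outer index hole lies at 0.068. A spring pulls it shut with 1.0 N (shut) to 2.7 N (out), so with the pin in the outer hole it rests at about 0.066. The index pin has 1 to 2 mm of play.
- plunger (a joint): lift of the index plunger, m: 0 = pin fully down in a hole, 0.012 = lifted to its stop. A spring presses it down with 4 N (down) to 8.5 N (lifted). The pin leaves the hole at 0.007, rides on the bed between the holes at 0.007, and snaps down by itself over a hole.
- plunger_knob (a point): middle of the plunger's black knob, 25 mm in diameter, top 11 mm above this point, grip band 20 mm high; 66 mm above the table when the pin is down. It stands on the ledge in front of the tray, rides with it and is its only handle: pinch from above, lift, and move along the safe's x.
- tray_floor (a point): middle of the tray's inner floor, 16 mm above the table; moves with the tray, axes as the safe's. Inside 56 mm (x) by 152 mm (y), walls 20 mm above the floor. Shut, it lies wholly under the hood (roof 58 mm above the floor); out, wholly in front of the hood.
- nozzle_0: loose pale-grey piping nozzle, a plain cone standing on its wide end: 28 mm in diameter at the foot, about 10 mm at the tip, 48 mm high, 0.014 kg; origin in the middle of the wide end, z toward the tip. May be absent.
- nozzle_1: loose pale-grey piping nozzle, a plain cone standing on its wide end: 27 mm in diameter at the foot, about 10 mm at the tip, 46 mm high, 0.014 kg; origin in the middle of the wide end, z toward the tip. May be absent.
- nozzle_2: loose pale-grey piping nozzle, a plain cone standing on its wide end: 29 mm in diameter at the foot, about 10 mm at the tip, 50 mm high, 0.014 kg; origin in the middle of the wide end, z toward the tip. May be absent.
- nozzle_3: loose pale-grey piping nozzle, a plain cone standing on its wide end: 26 mm in diameter at the foot, about 10 mm at the tip, 44 mm high, 0.014 kg; origin in the middle of the wide end, z toward the tip. May be absent.
- timer: loose bystander: cream kitchen timer, 64 mm across, 44 mm high; origin under its middle.
- jam: loose bystander: open jam jar with a spreader standing in it, 76 mm across, 157 mm high; origin under its middle.
- lid: loose bystander: black jar lid lying inside up, 71 mm across, 15 mm high; origin under its middle.

How it is judged:
On the way, in this order (a step that is already met when the one before it is completed fails the run):
1. the key has dropped fully into the lock (distance between key and lock_face below 0.005 m and angle between key's own z axis and vertical below 0.12 rad), for 0.2 s.
2. the lock has been turned open with the key (all of step 1 and value of joint lock above 1.2 rad), for 0.2 s.
3. the tray is out and the plunger has snapped into the outer hole (value of joint tray above 0.062 m and value of joint plunger below 0.003 m), for 0.2 s.
4. every nozzle that is there lies or stands in the pulled-out tray (value of joint tray above 0.062 m and x of nozzle_0 in the frame of tray_floor between -0.031 and 0.031 m and y of nozzle_0 in the frame of tray_floor between -0.079 and 0.079 m and z of nozzle_0 in the frame of tray_floor between -0.006 and 0.035 m and x of nozzle_1 in the frame of tray_floor between -0.031 and 0.031 m and y of nozzle_1 in the frame of tray_floor between -0.079 and 0.079 m and z of nozzle_1 in the frame of tray_floor between -0.006 and 0.035 m and x of nozzle_2 in the frame of tray_floor between -0.031 and 0.031 m and y of nozzle_2 in the frame of tray_floor between -0.079 and 0.079 m and z of nozzle_2 in the frame of tray_floor between -0.006 and 0.035 m and x of nozzle_3 in the frame of tray_floor between -0.031 and 0.031 m and y of nozzle_3 in the frame of tray_floor between -0.079 and 0.079 m and z of nozzle_3 in the frame of tray_floor between -0.006 and 0.035 m), for 0.3 s.
5. the tray is back under the hood and the plunger has snapped into the inner hole (value of joint tray below 0.004 m and value of joint plunger below 0.003 m), for 0.2 s.
6. the lock has been turned back to its locked stop with the key (all of step 5 and value of joint lock below 0.15 rad), for 0.2 s.
At the end, for the whole second after the job is handed in: Every nozzle present in the tray (origin within 31 mm along, 79 mm across of its middle); tray within 4 mm of shut, plunger down (under 3 mm); lock within 0.15 rad of its locked stop; key upright at rest in the holder, shoulder on the rim, within 8 mm of its middle (all of step 6 and horizontal distance between key and holder below 0.008 m and height (world z) of key between 0.034 and 0.046 m and angle between key's own z axis and vertical below 0.12 rad and linear speed of key below 0.03 m/s and x of nozzle_0 in the frame of tray_floor between -0.031 and 0.031 m and y of nozzle_0 in the frame of tray_floor between -0.079 and 0.079 m and z of nozzle_0 in the frame of tray_floor between -0.006 and 0.035 m and x of nozzle_1 in the frame of tray_floor between -0.031 and 0.031 m and y of nozzle_1 in the frame of tray_floor between -0.079 and 0.079 m and z of nozzle_1 in the frame of tray_floor between -0.006 and 0.035 m and x of nozzle_2 in the frame of tray_floor between -0.031 and 0.031 m and y of nozzle_2 in the frame of tray_floor between -0.079 and 0.079 m and z of nozzle_2 in the frame of tray_floor between -0.006 and 0.035 m and x of nozzle_3 in the frame of tray_floor between -0.031 and 0.031 m and y of nozzle_3 in the frame of tray_floor between -0.079 and 0.079 m and z of nozzle_3 in the frame of tray_floor between -0.006 and 0.035 m); the robot touches nothing.
It fails at once if the kitchen timer is moved more than 4 cm (distance of timer from where it was at the start of the episode above 0.04 m).
It fails at once if the jam jar is moved more than 4 cm (distance of jam from where it was at the start of the episode above 0.04 m).
It fails at once if the jar lid is moved more than 4 cm (distance of lid from where it was at the start of the episode above 0.04 m).
Of nozzle_0, nozzle_1, nozzle_2, nozzle_3 only 2 to 4 are there at a start; the rules pass over those that are not, and their reading is None.
At some moment in a run one of nozzle_0, nozzle_1, nozzle_2, nozzle_3 may be knocked a few centimetres aside while the robot is not near it.
It also fails if it takes over 200 s, if anything falls off the work surface, if the arm or the gripper's body presses on something with over 40 N, if the wrist force passes 120 N, or if a joint passes its speed limit or range.

ROBOT

A 6-joint arm with a two-finger parallel gripper is mounted at the origin on a cart in front of the work surface, level with it; the furniture and walls round the work are solid. World frame = base frame: x ahead of the robot, y to its left, z up, the work surface at z = 0. Lengths are in m, angles in rad, forces in N, time in s.
With the tool pointing down it reaches from about 0.3 to 1 m from the base axis. Payload 5.1 kg.
Tool frame: the origin (TCP) lies between the finger pads; the fingertips stand 19 mm ahead of it and the grasp point (between the pads) is the TCP; z points along the fingers, y is the direction in which the jaws open and shut (so a half turn about z gives the same grasp; the last joint's range is limited). The gripper opens to 95 mm and grips with 3 to 60 N. Pads are 20 mm wide; open, the fingers measure 119 mm over their backs; the gripper's body (75 mm by 180 mm) begins 59 mm behind the grasp point.
Start: joints at [-1.276, 0.124, 1.65, -0, 1.367, -0.083], TCP at [0.24, -0.604, 0.234] pointing down, gripper open.
Joint ranges: [-2.61, 2.61], [-1.02, 2.33], [0.03, 2.71], [-1.35, 4.49], [0.32, 2.68], [-2.91, 2.91]. Speed limits (rad/s): [2.57, 2.57, 3.14, 3.14, 3.14, 3.14].

INTERFACE

Orientations are given as a unit quaternion [x, y, z, w].
In Python, from plant import robot gives the robot as it stands.
- The arm moves only by the shell command python3 -m pendant 'ROWS'. ROWS is a JSON object of lists of equal length, an entry for each row: "translation": the shift along the tool's x, y, z in cm, a list of three; "delta_rot": the turn, a rotation vector about the tool's x, y, z in rad, a list of three; "gripper": the finger opening in cm, from 0 to 9.51. A call has 1 to 10 rows; each row is the pose to reach, as a shift and turn from the pose commanded when the call began, along the tool's axes at that moment; what a row does not reach only later rows make up. A row lasts 1/12 s, in which the tool goes at most 41.7 mm and 7.16 degrees, less where a joint would pass 70% of its speed; a pose out of reach is approached as far as the arm can. A call with a gripper value outside its range is refused whole. The fingers move at their own pace and stop on an object; the grip force is fixed at half the most. Time passes only in rows, so rows that repeat a pose let the fingers close. It gives the time, the measured TCP pose, the force and the opening at its end, in the units of the state.
- robot.observe(): the state, without advancing time (a new reading comes with each control period).
- robot.camera(name): name is "scene" or "top"; returns the picture (384x512x3 uint8, red, green, blue); there is no depth.
- robot.calibration(name): a dict with "vfov" (degrees; the focal length in pixels is half the picture's height over the tangent of half this angle, whatever the lens; pixels are square), "cx", "cy" (the principal point, pixels), "D" ([k1, k2, p1, p2, k3] as OpenCV has them; the pictures are not rectified), "R" (3x3) and "t" (3): a world point X has camera coordinates R X + t. Camera axes: x right, y down, z forward; pixel columns grow to the right and rows downward; lengths in m; the calibration is good to about 2 mm. A picture is of the moment at which its call begins. calibration takes no time and is no camera call.
- robot.job_done(): hands the job in, once; it reports no verdict.
The state is a dict: "clock": time; "q": joint angles; "qd": joint speeds; "joint_efforts": joint torques, N m; "ee_pos": TCP position; "ee_rot": TCP orientation; "ft_force": force on the tool from outside, world axes, zero at the start; "torque": the same for the moment, N m; "finger_gap": finger opening in m.
Only numpy, scipy, OpenCV 4.12 (cv2) and the standard library are available. Lean on these libraries where they do the work, as an engineer would, in place of code of your own. Each camera call takes 0.05 s, during which the arm holds its last target.

## Working session

There is one attempt and no reset: what is moved stays moved. The work goes in short steps, Python scripts to look and compute and a shell command to move; the robot and the scene stay as the last step left them, time stands still between calls to the robot, and variables do not carry over. Pictures are saved under pics/ and viewed, and the job is handed in when it is done.

```bash
ls; mkdir -p pics
python3 - <<'E'
from plant import robot
import cv2
print(robot.observe())
for n in("scene","top"):
    cv2.imwrite(f"pics/{n}0.png",robot.camera(n)[:,:,::-1])
    print(n,robot.calibration(n))
E
```

```text
pics
{'clock': 0.0, 'q': array([-1.27557066e+00,  1.24494852e-01,  1.65165884e+00, -7.70952168e-06,
        1.36750565e+00, -8.26221212e-02]), 'qd': array([ 2.11264733e-04, -2.46060502e-04,  6.30942021e-04,  3.38424421e-04,
       -1.50913486e-03, -4.70179497e-05]), 'joint_efforts': array([-1.21641835e-03, -4.17604673e+01, -3.59928632e+01,  7.73480209e-02,
        4.92094900e-02, -1.70259591e-04]), 'ee_pos': array([ 0.23958076, -0.60358908,  0.23240261]), 'ee_rot': array([ 9.82206227e-01,  1.87802713e-01, -1.13392958e-04, -1.02711200e-03]), 'ft_force': array([-7.47102164e-05,  7.66255034e-01, -3.73317732e-01]), 'torque': array([-0.03605255,  0.03564572, -0.02920636]), 'finger_gap': 0.09487927467330941}
scene {'vfov': 45.29276845852502, 'cx': 256.9440123633889, 'cy': 193.41705608200556, 'D': array([-0.12436882,  0.        ,  0.        ,  0.        ,  0.        ]), 'R': array([[ 0.80845946, -0.58840326, -0.01322506],
       [-0.51913371, -0.70233672, -0.48705576],
       [ 0.27729675,  0.40063042, -0.87327074]]), 't': array([-0.41527314,  0.33609343,  1.14668574])}
top {'vfov': 53.244107776523784, 'cx': 258.9757705999242, 'cy': 194.14694901650765, 'D': array([0.0398958, 0.       , 0.       , 0.       , 0.       ]), 'R': array([[ 0.01612776, -0.99982239, -0.00975085],
       [-0.99682908, -0.01531795, -0.07808419],
       [ 0.07792096,  0.01097925, -0.99689908]]), 't': array([0.01806389, 0.54855819, 1.06184069])}
```

View pics/scene0.png

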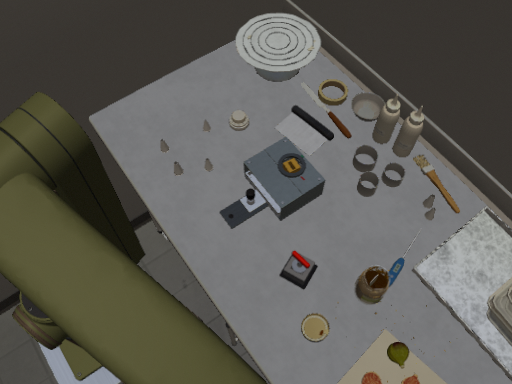

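View pics/top0.png

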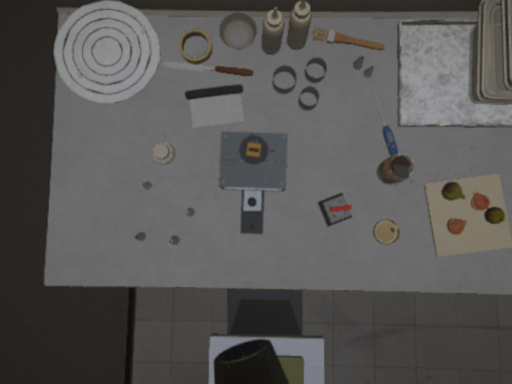

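The pictures show the key's red bar at top (341,208) and the lock at top (254,149). The plunger is at about (252,203), and four nozzles stand at top (147,185), (190,211), (140,236) and (174,240). I'll zoom in to measure them.

```bash
cat > h.py <<'E'
import numpy as np,cv2
from plant import robot
from scipy.spatial.transform import Rotation as Ro
def K(c):
    f=192/np.tan(np.radians(c["vfov"]/2)); return np.array([[f,0,c["cx"]],[0,f,c["cy"]],[0,0,1]])
def ray(n,p):
    c=robot.calibration(n); u=cv2.undistortPoints(np.array([[p]],float),K(c),c["D"])[0,0]
    R=np.array(c["R"]); return -R.T@c["t"], R.T@np.array([u[0],u[1],1])
def onz(n,p,z):
    o,d=ray(n,p); return o+d*(z-o[2])/d[2]
def tri(ps,pt):
    o1,d1=ray("scene",ps);o2,d2=ray("top",pt)
    s=np.linalg.lstsq(np.c_[d1,-d2],o2-o1,rcond=None)[0]
    a=o1+d1*s[0];b=o2+d2*s[1]; return (a+b)/2,np.linalg.norm(a-b)
def proj(n,X):
    c=robot.calibration(n); return cv2.projectPoints(np.atleast_2d(np.array(X,float)),cv2.Rodrigues(np.array(c["R"]))[0],np.array(c["t"]),K(c),c["D"])[0][:,0]
def mask(im,kind):
    h=cv2.cvtColor(im,cv2.COLOR_RGB2HSV); r,g,b=[im[:,:,i].astype(int) for i in range(3)]
    if kind=="red": return ((r>110)&(g<70)&(b<70)).astype(np.uint8)
    if kind=="brass": return ((r-b>50)&(g-b>15)).astype(np.uint8)
def blobs(m,box,amin=4):
    x0,y0,x1,y1=box; mm=np.zeros_like(m); mm[y0:y1,x0:x1]=m[y0:y1,x0:x1]
    n,l,s,c=cv2.connectedComponentsWithStats(mm)
    out=[]
    for i in range(1,n):
        if s[i,4]>=amin:
            ys,xs=np.nonzero(l==i); cv=np.cov(np.c_[xs,ys].T); w,v=np.linalg.eigh(cv)
            out.append((c[i].round(2),s[i,4],v[:,1].round(3),np.sqrt(w).round(2)))
    return out
def crop(name,n,box,k):
    im=robot.camera(n); x0,y0,x1,y1=box
    cv2.imwrite(f"pics/{name}.png",cv2.resize(im[y0:y1,x0:x1,::-1],None,fx=k,fy=k,interpolation=cv2.INTER_CUBIC)); return im
def st():
    s=robot.observe(); R=Ro.from_quat(s["ee_rot"]).as_matrix()
    print("t",round(s["clock"],2),"p",s["ee_pos"].round(4),"gap",round(s["finger_gap"],4),"F",s["ft_force"].round(1),"q",s["q"].round(2)); print(R.round(3).tolist()); return s,R
def goto(p,yaw=None,z=None):
    """print translation cm in the tool frame, and rot about tool z to have tool y (jaw axis) at world angle yaw, pointing down"""
    s,R=st(); p=np.array(p,float); tr=R.T@(p-s["ee_pos"])*100
    out=f"trans {tr.round(2)}"
    if yaw is not None:
        best=[]
        for k in(0,1):
            y=np.array([np.cos(yaw+k*np.pi),np.sin(yaw+k*np.pi),0]); zz=np.array([0,0,-1.]); T=np.c_[np.cross(y,zz),y,zz]
            best.append(Ro.from_matrix(R.T@T).as_rotvec())
        out+=f" rot {[b.round(3).tolist() for b in best]}"
    print(out)
E
python3 - <<'E'
from h import *
a=crop("t1","top",(120,120,280,250),5); b=crop("s1","scene",(150,100,340,290),4)
for n,im,bx,bx2 in(("top",a,(310,180,370,235),(235,135,275,165)),("scene",b,(270,240,330,290),(270,145,312,185))):
    print(n,"red",blobs(mask(im,"red"),bx),"brass",blobs(mask(im,"brass"),bx2))
E
```

```text
top red [(array([340.71, 207.9 ]), np.int32(79), array([-0.994,  0.105]), array([1.15, 5.81]))] brass [(array([253.35, 149.39]), np.int32(127), array([-0.121,  0.993]), array([3.85, 4.24]))]
scene red [(array([300.83, 258.49]), np.int32(90), array([-0.739, -0.674]), array([1.21, 6.25]))] brass [(array([291.4 , 165.19]), np.int32(145), array([-0.991, -0.13 ]), array([3.45, 4.15]))]
```

View pics/t1.png

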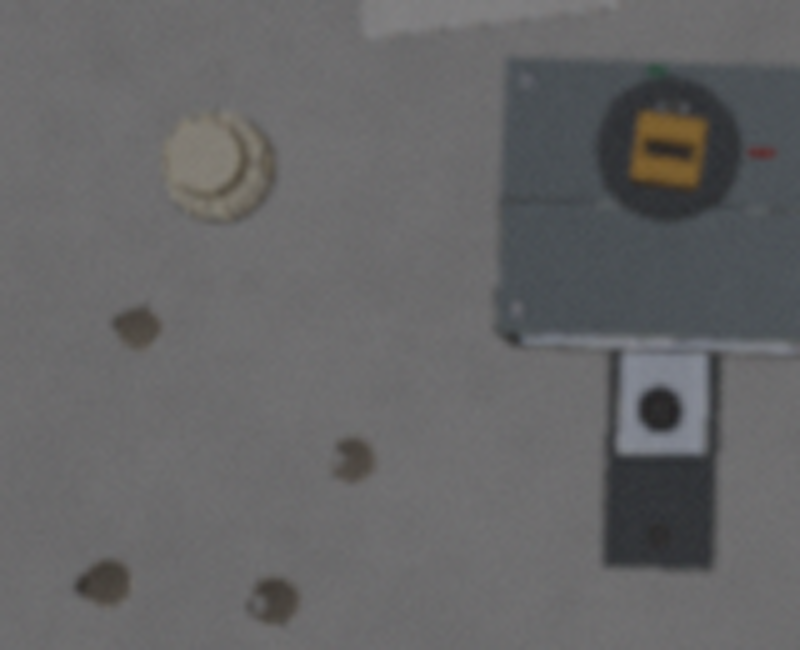

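View pics/s1.png

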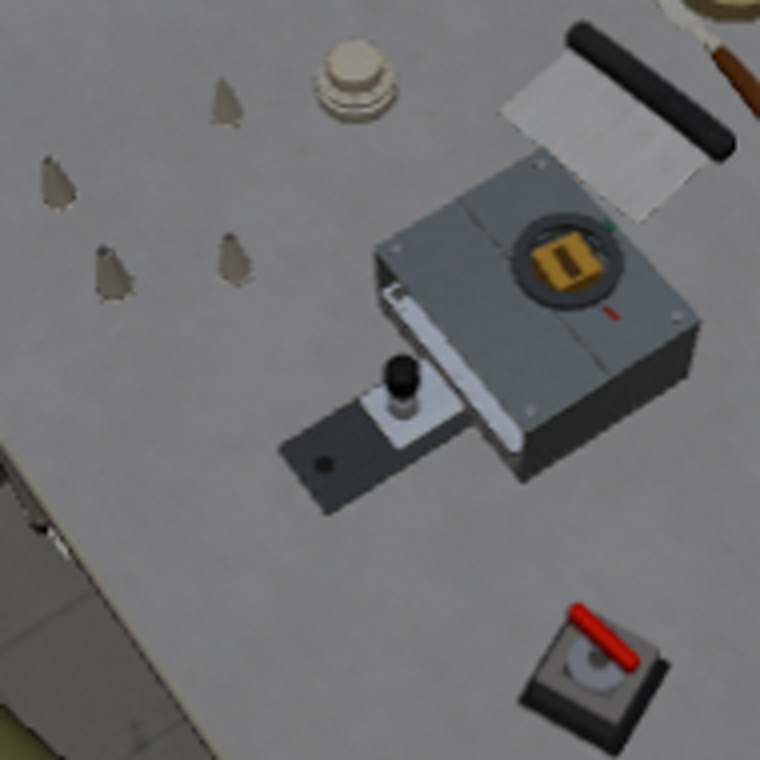

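Run:
```python
from h import *
a=robot.camera("top"); b=robot.camera("scene")
P,e=tri((300.83,258.49),(340.71,207.9)); print("bar",P,e, onz("top",(340.71,207.9),.094))
for sgn in(-1,1):
    print(onz("top",np.array([340.71,207.9])+sgn*8*np.array([-.994,.105]),.094), onz("scene",np.array([300.83,258.49])+sgn*8*np.array([-.739,-.674]),.092))
P,e=tri((291.4,165.19),(253.35,149.39)); print("brass",P,e,onz("top",(253.35,149.39),.084),onz("scene",(291.4,165.19),.084))
# slot dark in brass
for n,im,bx in(("top",a,(244,140,264,160)),("scene",b,(280,155,304,178))):
    g=im.astype(int); m=mask(im,"brass"); mc=cv2.morphologyEx(m,cv2.MORPH_CLOSE,np.ones((7,7))); er=cv2.erode(mc,np.ones((3,3)))
    bl=blobs(((m==0)&(er>0)).astype(np.uint8),bx,5); print(n,"slot",bl)
    for c,A,v,w in bl:
        p,q=[onz(n,c+s*4*v,.084) for s in(-1,1)]; print(onz(n,c,.084),"ang",np.degrees(np.arctan2(*(q-p)[1::-1])))
# hood roof edges & tongue
print("tongue corners z8mm", [onz("top",(120+x/5,120+y/5),.008).round(4).tolist() for x,y in((605,566),(713,568),(617,455),(710,455))])
print("roof", [onz("top",(120+x/5,120+y/5),.080).round(4).tolist() for x,y in((508,58),(500,335))])
# knob
print("knob", onz("top",(120+660/5,120+409/5),.077), onz("scene",(150+402/4,100+366/4),.077))
# nozzles
def noz(im,bx):
    g=im.astype(int); s=g[:,:,0]-g[:,:,2]; return s
for n,im,bx in(("top",a,(125,170,215,255)),("scene",b,(150,110,220,180))):
    s=noz(im,bx); x0,y0,x1,y1=bx
    print(np.percentile(s[y0:y1,x0:x1],[5,50,90,97,99]))
    print(n,[x[:2] for x in blobs((s>14).astype(np.uint8),bx,8)])
```

```text
bar [ 0.51036672 -0.19005477  0.08954787] 0.0010983585771586516 [ 0.5096831 -0.1888787  0.094    ]
[ 0.51222313 -0.20959065  0.094     ] [ 0.51300463 -0.21063103  0.092     ]
[ 0.50714229 -0.16814401  0.094     ] [ 0.50723394 -0.17102801  0.092     ]
brass [0.66459849 0.04309027 0.08058331] 0.00036736174435582684 [0.66376186 0.04308094 0.084     ] [0.66327433 0.04140035 0.084     ]
top slot [(array([253.43, 149.65]), np.int32(37), array([-0.991, -0.13 ]), array([1.08, 2.82]))]
[0.66305829 0.04285376 0.084     ] ang 83.27031691397377
scene slot [(array([291.67, 165.87]), np.int32(15), array([0.603, 0.798]), array([0.73, 1.8 ]))]
[0.66249384 0.03919919 0.084     ] ang -95.19681125728575
tongue corners z8mm [[0.4372, 0.0761, 0.008], [0.4371, 0.0147, 0.008], [0.5003, 0.0705, 0.008], [0.5012, 0.0174, 0.008]]
roof [[0.712, 0.13, 0.08], [0.5612, 0.1308, 0.08]]
knob [0.52301863 0.04444616 0.077     ] [0.52548607 0.04409562 0.077     ]
[-2.  0.  1.  7. 11.]
top []
[-3. -2. -1. 13. 14.]
scene []
```

```bash
cat >> h.py <<'E'
def nozz(show=True):
    """cones: foot centre from the scene and top pictures"""
    out={}
    for n,bx in(("top",(115,165,225,262)),("scene",(140,100,232,190))):
        im=robot.camera(n); x0,y0,x1,y1=bx
        lab=cv2.cvtColor(cv2.GaussianBlur(im,(3,3),0),cv2.COLOR_RGB2LAB).astype(int); reg=lab[y0:y1,x0:x1]; d=np.zeros(im.shape[:2]); d[y0:y1,x0:x1]=np.abs(reg-np.median(reg,axis=(0,1))).sum(2)
        out[n]=blobs((d>14).astype(np.uint8),bx,12)
    return out
E
python3 - <<'E'
from h import *
o=nozz()
for n in o:
    for x in o[n]: print(n,*x)
S=[x[0] for x in o["scene"]]
for x in o["top"]:
    r=[(tri(s,x[0]),s) for s in S]; (P,e),s=min(r,key=lambda k:k[0][1]+ (1 if not -.01<k[0][0][2]<.05 else 0)); print(x[0],s,P.round(4),round(e,4))
for n,p in(("jam",(402,170)),("lid",(386,232)),("timer",(163,152))): print(n,onz("top",p,.02))
E
```

```text
top [221.67 176.92] 138 [-0.004  1.   ] [1.67 6.92]
top [146.96 184.99] 69 [-0.999  0.049] [2.28 2.47]
top [190.38 211.43] 61 [-0.113  0.994] [2.02 2.51]
top [140.24 235.88] 88 [-0.958  0.285] [2.41 2.97]
top [174.34 239.57] 87 [-0.924  0.383] [2.58 2.72]
scene [206.22 125.89] 72 [0.215 0.977] [2.   3.05]
scene [230.24 124.12] 17 [-0.005  1.   ] [0.83 2.5 ]
scene [163.59 145.66] 94 [0.342 0.94 ] [2.2  3.54]
scene [208.02 164.66] 88 [0.249 0.968] [2.08 3.49]
scene [177.67 168.52] 112 [0.294 0.956] [2.43 3.95]
[221.67 176.92] [230.24 124.12] [0.5448 0.1116 0.2934] 0.0386
[146.96 184.99] [206.22 125.89] [0.5699 0.3459 0.0161] 0.0001
[190.38 211.43] [208.02 164.66] [0.4961 0.2202 0.0183] 0.0009
[140.24 235.88] [163.59 145.66] [0.4249 0.359  0.0181] 0.0021
[174.34 239.57] [177.67 168.52] [0.4165 0.2627 0.0181] 0.0008
jam [ 0.62281801 -0.37548469  0.02      ]
lid [ 0.44790493 -0.32917605  0.02      ]
timer [0.66481742 0.30270112 0.02      ]
```

Run:
```python
from h import *
goto((.510,-.1895,.19),.134)
```

```text
t 0.4 p [ 0.2397 -0.6041  0.2335] gap 0.095 F [ 0.6 -0.4  0.3] q [-1.28  0.12  1.65  0.    1.37 -0.08]
[[0.929, 0.369, -0.0], [0.369, -0.929, 0.0], [0.0, -0.0, -1.0]]
trans [ 40.41 -28.57   4.36] rot [[-0.0, -0.0, -1.327], [-0.0, 0.0, 1.815]]
```

```bash
python3 -m pendant '{"translation":[[4,-2.8,0],[8,-5.7,0],[12,-8.5,0],[16,-11.4,0],[20,-14.2,0],[24,-17,0],[28,-19.9,0],[32,-22.7,0],[36,-25.6,0],[40.4,-28.6,0]],"delta_rot":[[0,0,-0.12],[0,0,-0.24],[0,0,-0.36],[0,0,-0.48],[0,0,-0.6],[0,0,-0.72],[0,0,-0.84],[0,0,-0.96],[0,0,-1.08],[0,0,-1.2]],"gripper":[6,6,6,6,6,6,6,6,6,6]}'
python3 - <<'E'
from h import *
goto((.510,-.1895,.15),.134)
E
```

```text
clock: 1.23
ee_pos: [0.4674, -0.2529, 0.2341]
ee_rot: [0.703, 0.712, 0.0, 0.0]
ft_force: [1.7, -0.2, -0.3]
finger_gap: 0.0598
t 1.23 p [ 0.4674 -0.2529  0.2341] gap 0.0598 F [ 1.7 -0.2 -0.3] q [-0.6  -0.14  1.91  0.    1.37 -0.61]
[[-0.013, 1.0, 0.001], [1.0, 0.013, -0.001], [-0.001, 0.001, -1.0]]
trans [6.29 4.33 8.41] rot [[0.001, 0.001, -0.121], [0.001, -0.001, 3.02]]
```

```bash
python3 -m pendant '{"translation":[[0,0,0],[0,0,0],[0,0,0]],"delta_rot":[[0,0,0],[0,0,0],[0,0,0]],"gripper":[5,5,5]}'
python3 - <<'E'
from h import *
goto((.510,-.1895,.15),.134)
E
```

```text
clock: 1.48
ee_pos: [0.4667, -0.2548, 0.2337]
ee_rot: [0.705, 0.71, -0.0, 0.0]
ft_force: [-0.3, -0.2, 0.9]
finger_gap: 0.0513
t 1.48 p [ 0.4667 -0.2548  0.2337] gap 0.0513 F [-0.3 -0.2  0.9] q [-0.6  -0.14  1.91 -0.    1.37 -0.61]
[[-0.007, 1.0, -0.0], [1.0, 0.007, -0.0], [-0.0, -0.0, -1.0]]
trans [6.51 4.38 8.37] rot [[-0.0, 0.0, -0.127], [0.001, 0.0, 3.014]]
```

```bash
python3 -m pendant '{"translation":[[2,1.4,2],[4,3,4.5],[6.5,4.4,6.5],[6.5,4.4,8.4],[6.5,4.4,8.4],[6.5,4.4,8.4]],"delta_rot":[[0,0,-0.06],[0,0,-0.127],[0,0,-0.127],[0,0,-0.127],[0,0,-0.127],[0,0,-0.127]],"gripper":[5,5,5,5,5,5]}'
python3 - <<'E'
from h import *
goto((.510,-.1895,.086),.134)
a=crop("t2","top",(290,150,390,250),6);b=crop("s2","scene",(230,190,350,310),6)
E
```

```text
clock: 1.98
ee_pos: [0.509, -0.1904, 0.1486]
ee_rot: [0.659, 0.752, -0.001, -0.001]
ft_force: [0.0, -0.1, 0.6]
finger_gap: 0.05
t 1.98 p [ 0.509  -0.1904  0.1486] gap 0.05 F [ 0.  -0.1  0.6] q [-0.46 -0.04  1.97 -0.    1.22 -0.59]
[[-0.131, 0.991, -0.003], [0.991, 0.131, 0.001], [0.001, -0.003, -1.0]]
trans [0.07 0.12 6.26] rot [[-0.003, -0.001, -0.002], [-0.002, 0.004, 3.139]]
```

View pics/s2.png

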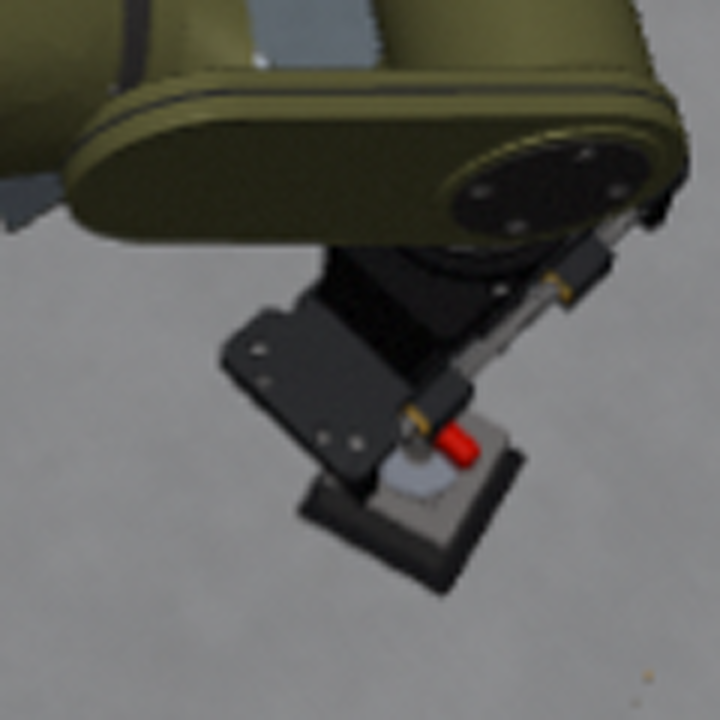

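The fingers straddle the red bar (about crop (460,445)), so I descend and grip.

```bash
python3 -m pendant '{"translation":[[0,0.1,2],[0,0.1,4],[0,0.1,5.5],[0,0.1,6.3],[0,0.1,6.3],[0,0.1,6.3],[0,0.1,6.3],[0,0.1,6.3],[0,0.1,6.3],[0,0.1,6.3]],"delta_rot":[[0,0,0],[0,0,0],[0,0,0],[0,0,0],[0,0,0],[0,0,0],[0,0,0],[0,0,0],[0,0,0],[0,0,0]],"gripper":[5,5,5,5,5,4,3,2,1,0.5]}';  python3 -m pendant '{"translation":[[0,0,0],[0,0,0],[0,0,0],[0,0,0],[0,0,0]],"delta_rot":[[0,0,0],[0,0,0],[0,0,0],[0,0,0],[0,0,0]],"gripper":[0.5,0.5,0.5,0.5,0.5]}';python3 - <<'E'
from h import *
st()
E
```

```text
clock: 2.92
ee_pos: [0.5117, -0.1895, 0.0876]
ee_rot: [0.658, 0.753, 0.0, 0.001]
ft_force: [0.6, 0.4, 0.3]
finger_gap: 0.0225
clock: 3.33
ee_pos: [0.5112, -0.1893, 0.0869]
ee_rot: [0.658, 0.753, -0.0, -0.0]
ft_force: [-1.4, -0.3, 2.6]
finger_gap: 0.012
t 3.33 p [ 0.5112 -0.1893  0.0869] gap 0.012 F [-1.4 -0.3  2.6] q [-0.45  0.03  2.01 -0.    1.1  -0.59]
[[-0.134, 0.991, -0.0], [0.991, 0.134, -0.0], [-0.0, -0.0, -1.0]]
```

```bash
python3 -m pendant '{"translation":[[0,0,-3],[0,0,-6],[0,0,-9],[0,0,-11.5],[0,0,-11.5],[0,0,-11.5]],"delta_rot":[[0,0,0],[0,0,0],[0,0,0],[0,0,0],[0,0,0],[0,0,0]],"gripper":[0.5,0.5,0.5,0.5,0.5,0.5]}';python3 - <<'E'
from h import *
goto((.6638,.0425,.20),-.117)
a=crop("t3","top",(290,150,390,250),6);b=crop("s3","scene",(230,190,350,310),6)
E
```

```text
clock: 3.83
ee_pos: [0.512, -0.1896, 0.2029]
ee_rot: [0.658, 0.753, 0.001, 0.002]
ft_force: [-0.4, -0.8, -1.7]
finger_gap: 0.012
t 3.83 p [ 0.512  -0.1896  0.2029] gap 0.012 F [-0.4 -0.8 -1.7] q [-0.45 -0.09  1.92  0.    1.31 -0.59]
[[-0.134, 0.991, 0.003], [0.991, 0.134, -0.001], [-0.002, 0.003, -1.0]]
trans [20.97 18.14  0.3 ] rot [[0.003, 0.001, 0.251], [-0.002, 0.004, -2.891]]
```

View pics/s3.png

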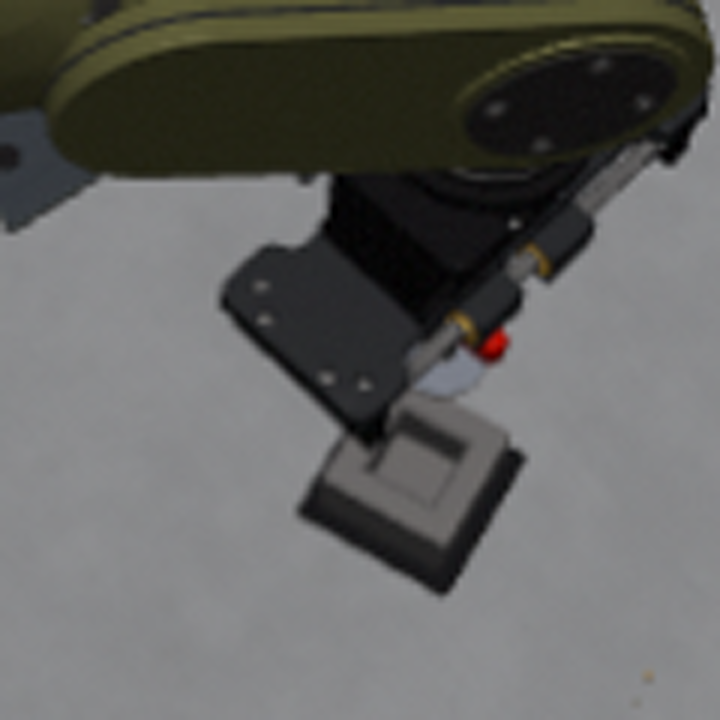

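The key (shoulder at crop (450,370)) is out of the holder, and the empty well shows at crop (420,465). Next I move over the lock.

```bash
python3 -m pendant '{"translation":[[2,1.8,0],[5,4.3,0],[8,7,0],[11,9.5,0],[14,12.1,0],[17,14.7,0],[19.5,17,0],[21,18.1,0.3],[21,18.1,0.3],[21,18.1,0.3]],"delta_rot":[[0,0,0.03],[0,0,0.06],[0,0,0.1],[0,0,0.13],[0,0,0.17],[0,0,0.2],[0,0,0.23],[0,0,0.251],[0,0,0.251],[0,0,0.251]],"gripper":[0.5,0.5,0.5,0.5,0.5,0.5,0.5,0.5,0.5,0.5]}';python3 - <<'E'
from h import *
goto((.6638,.0425,.17),-.117)
a=crop("t4","top",(204,99,304,199),6);b=crop("s4","scene",(230,90,350,210),6)
E
```

```text
clock: 4.77
ee_pos: [0.6613, 0.0439, 0.1951]
ee_rot: [0.746, 0.665, -0.002, -0.002]
ft_force: [-0.1, 0.1, -1.4]
finger_gap: 0.0119
t 4.77 p [0.6613 0.0439 0.1951] gap 0.0119 F [-0.1  0.1 -1.4] q [-0.01  0.18  1.65 -0.    1.31  0.1 ]
[[0.115, 0.993, -0.006], [0.993, -0.115, -0.0], [-0.001, -0.006, -1.0]]
trans [-0.11  0.28  2.5 ] rot [[-0.006, 0.001, 0.002], [-0.001, -0.009, -3.139]]
```

View pics/s4.png

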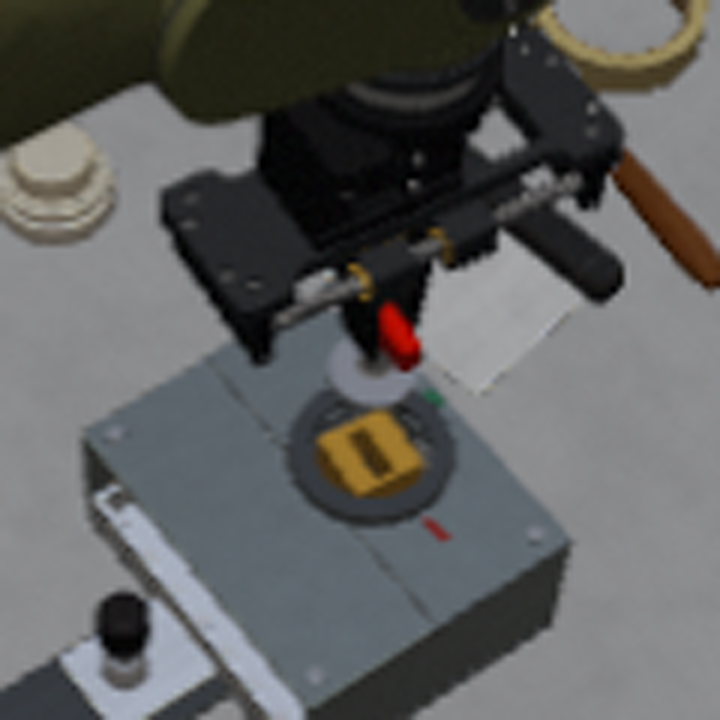

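View pics/t4.png

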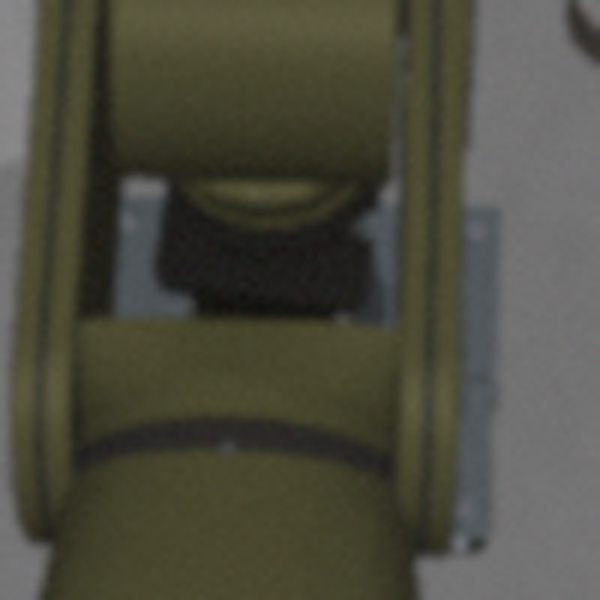

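```bash
python3 - <<'E'
from h import *
for z in(.148,.152): print(proj("scene",(.6613,.0439,z)))
# left/right/bottom extremes of 20mm-radius disc
t=np.linspace(0,6.28,200)
for z in(.148,.152):
    p=proj("scene",np.c_[.6613+.02*np.cos(t),.0439+.02*np.sin(t),0*t+z]); q=(p-[230,90])*6; print(z,q.min(0),q.max(0))
p=proj("scene",np.c_[.6635+.038*np.cos(t),.0425+.038*np.sin(t),0*t+.088]); q=(p-[230,90])*6; print("collar r38",q.min(0),q.max(0),q.mean(0))
b=cv2.imread("pics/s4.png"); hsv=cv2.cvtColor(b,cv2.COLOR_BGR2HSV)
print(proj("scene",[(.6613,.0439,.195)])*1, blobs(mask(b[:,:,::-1],"red"),(360,280,440,380),50))
print((proj("scene",[(.6613-.115*.0,.0439,.193)])-[230,90])*6)
E
python3 - <<'E'
import cv2
b=cv2.imread("pics/s4.png")
cv2.imwrite("pics/s4b.png",cv2.resize(b[280:540,260:480],None,fx=3,fy=2.2*1,interpolation=cv2.INTER_CUBIC) if 0 else cv2.resize(b[280:540,260:480],None,fx=2.3,fy=2.3))
E
```

```text
[[291.47225793 151.89301744]]
[[291.54994948 151.03885843]]
0.148 [323.58717895 334.22377399] [414.083831   409.12720366]
0.152 [323.92537552 329.03883009] [414.6779337  404.06577632]
collar r38 [285.29211062 376.24199658] [450.22189362 515.04212321] [368.04011151 444.93869165]
[[292.41167226 141.54487478]] [(array([398.62, 331.13]), np.int32(1138), array([0.556, 0.831]), array([ 6.39, 14.43]))]
[[374.22291131 311.99694745]]
```

View pics/s4b.png

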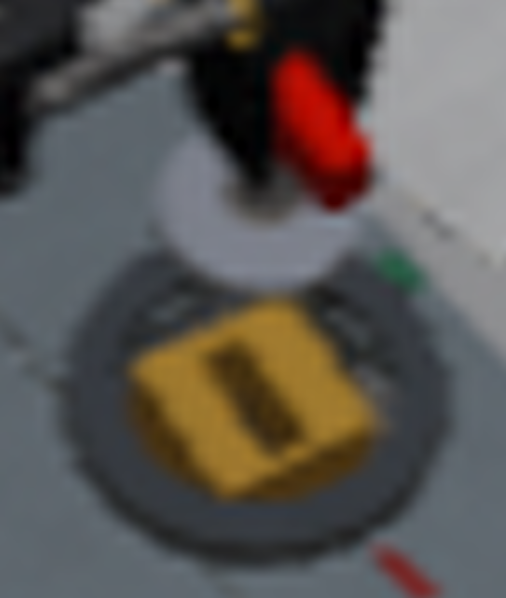

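Run:
```python
from h import *
R=st()[1]
# bar corners of near end
c=np.array([.6613,.0439,.1951-.0019]); d=-R[:,0]; w=R[:,1]
for s in(-1,1):
  for h in(-1,1): print("near end w%d h%d"%(s,h),((proj("scene",c+.028*d+s*.006*w+np.array([0,0,h*.009]))-[230,90])*6).round(1))
for P in((.6635,.0425,.084),(.663,.041,.084),(.6625,.0395,.084)): print((proj("scene",P)-[230,90])*6)
```

```text
t 4.87 p [0.6614 0.0424 0.1965] gap 0.0119 F [ 0.3  0.3 -1.4] q [-0.02  0.18  1.65 -0.    1.31  0.1 ]
[[0.117, 0.993, -0.004], [0.993, -0.117, -0.0], [-0.001, -0.004, -1.0]]
near end w-1 h-1 [[395.6 376.3]]
near end w-1 h1 [[398.1 352.2]]
near end w1 h-1 [[419.5 364.8]]
near end w1 h1 [[422.3 340.6]]
[[367.31226816 449.2823553 ]]
[[368.46914472 452.02510221]]
[[369.62732248 454.77112562]]
```

```bash
python3 -m pendant '{"translation":[[-0.05,0.18,1],[-0.05,0.18,2],[-0.05,0.18,3],[-0.05,0.18,3.4],[-0.05,0.18,3.4],[-0.05,0.18,3.4]],"delta_rot":[[0,0,0],[0,0,0],[0,0,0],[0,0,0],[0,0,0],[0,0,0]],"gripper":[0.5,0.5,0.5,0.5,0.5,0.5]}';python3 - <<'E'
from h import *
b=crop("s5","scene",(260,130,330,190),10)
goto((.6632,.0418,.16),-.117)
E
```

```text
clock: 5.37
ee_pos: [0.6638, 0.042, 0.1638]
ee_rot: [0.747, 0.664, -0.0, -0.0]
ft_force: [-0.3, 0.1, -1.4]
finger_gap: 0.0118
t 5.42 p [0.6643 0.0421 0.1647] gap 0.0117 F [-0.1  0.2 -2.3] q [-0.02  0.21  1.68  0.    1.26  0.1 ]
[[0.117, 0.993, 0.0], [0.993, -0.117, 0.0], [0.0, 0.0, -1.0]]
trans [-0.05 -0.11  0.47] rot [[0.0, -0.0, -0.0], [-0.0, -0.0, 3.141]]
```

View pics/s5.png

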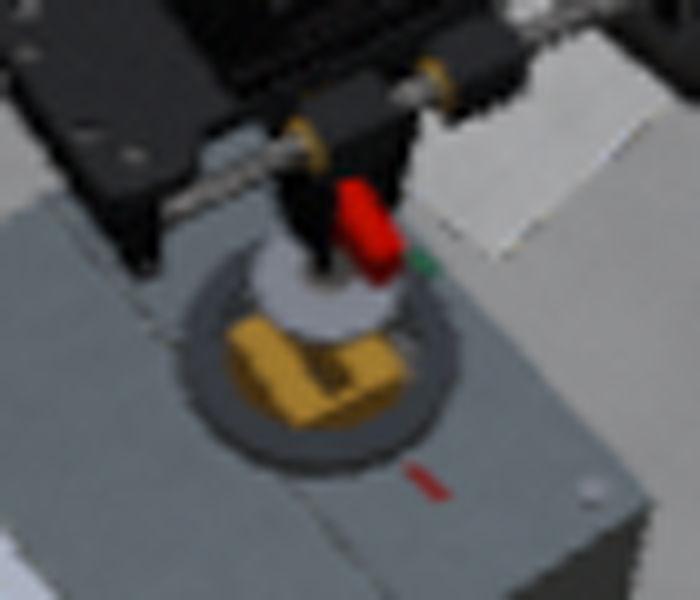

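```bash
python3 -m pendant '{"translation":[[-0.05,-0.08,0.4],[-0.05,-0.08,0.8],[-0.05,-0.08,1.1],[-0.05,-0.08,1.3],[-0.05,-0.08,1.5],[-0.05,-0.08,1.5]],"delta_rot":[[0,0,0],[0,0,0],[0,0,0],[0,0,0],[0,0,0],[0,0,0]],"gripper":[0.5,0.5,0.5,0.5,0.5,0.5]}';python3 - <<'E'
from h import *
st()
E
```

```text
clock: 5.92
ee_pos: [0.6631, 0.0419, 0.149]
ee_rot: [0.747, 0.665, -0.0, -0.0]
ft_force: [-0.6, 0.4, -1.3]
finger_gap: 0.0121
t 5.92 p [0.6631 0.0419 0.149 ] gap 0.0121 F [-0.6  0.4 -1.3] q [-0.02  0.22  1.69 -0.    1.23  0.1 ]
[[0.117, 0.993, -0.001], [0.993, -0.117, 0.0], [-0.0, -0.001, -1.0]]
```

```bash
python3 -m pendant '{"translation":[[0,0,0.2],[0,0,0.4],[0,0,0.6],[0,0,0.7],[0,0,0.7]],"delta_rot":[[0,0,0],[0,0,0],[0,0,0],[0,0,0],[0,0,0]],"gripper":[0.5,0.5,0.5,0.5,0.5]}'
```

```text
clock: 6.33
ee_pos: [0.6632, 0.0419, 0.1422]
ee_rot: [0.747, 0.665, -0.0, -0.0]
ft_force: [0.2, -0.4, -1.1]
finger_gap: 0.0117
```

```bash
python3 -m pendant '{"translation":[[0,0,0.2],[0,0,0.3],[0,0,0.4],[0,0,0.5],[0,0,0.5]],"delta_rot":[[0,0,0],[0,0,0],[0,0,0],[0,0,0],[0,0,0]],"gripper":[0.5,0.5,0.5,0.5,0.5]}'
```

```text
clock: 6.75
ee_pos: [0.6633, 0.0419, 0.1374]
ee_rot: [0.747, 0.665, -0.0, -0.0]
ft_force: [0.4, -0.1, -1.5]
finger_gap: 0.0121
```

```bash
python3 -m pendant '{"translation":[[0,0,0.2],[0,0,0.4],[0,0,0.6],[0,0,0.75],[0,0,0.75]],"delta_rot":[[0,0,0],[0,0,0],[0,0,0],[0,0,0],[0,0,0]],"gripper":[0.5,0.5,0.5,0.5,0.5]}'
python3 - <<'E'
from h import *
b=crop("s6","scene",(260,130,330,190),10)
E
```

```text
clock: 7.17
ee_pos: [0.6635, 0.0419, 0.1309]
ee_rot: [0.747, 0.665, 0.0, 0.0]
ft_force: [-2.2, -1.0, 3.0]
finger_gap: 0.0121
```

View pics/s6.png

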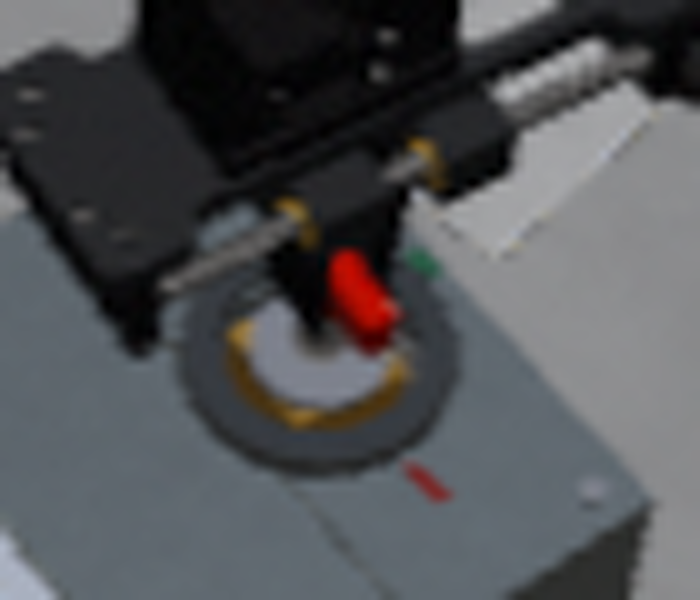

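The shoulder sits on the brass face (crop (320,360)), so the key is in. Now I turn it clockwise.

```bash
python3 -m pendant '{"translation":[[0,0,0],[0,0,0],[0,0,0],[0,0,0],[0,0,0],[0,0,0],[0,0,0],[0,0,0],[0,0,0],[0,0,0]],"delta_rot":[[0,0,0.11],[0,0,0.22],[0,0,0.33],[0,0,0.44],[0,0,0.55],[0,0,0.66],[0,0,0.77],[0,0,0.88],[0,0,0.99],[0,0,1.1]],"gripper":[0.5,0.5,0.5,0.5,0.5,0.5,0.5,0.5,0.5,0.5]}';python3 -m pendant '{"translation":[[0,0,0],[0,0,0],[0,0,0],[0,0,0]],"delta_rot":[[0,0,0.07],[0,0,0.13],[0,0,0.13],[0,0,0.13]],"gripper":[0.5,0.5,0.5,0.5]}'
python3 - <<'E'
from h import *
s,R=st(); print(s["torque"], np.degrees(np.arctan2(R[1,1],R[0,1])))
E
```

```text
clock: 8.05
ee_pos: [0.6632, 0.0423, 0.1308]
ee_rot: [0.985, 0.174, -0.0, -0.0]
ft_force: [-3.3, 1.7, 2.9]
finger_gap: 0.0116
clock: 8.38
ee_pos: [0.6632, 0.0424, 0.1308]
ee_rot: [0.994, 0.112, -0.0, -0.0]
ft_force: [-4.6, 1.7, 5.8]
finger_gap: 0.0117
t 8.38 p [0.6632 0.0424 0.1308] gap 0.0117 F [-4.6  1.7  5.8] q [-0.02  0.23  1.7   0.    1.21  1.33]
[[0.975, 0.224, -0.001], [0.224, -0.975, 0.001], [-0.0, -0.001, -1.0]]
[ 0.41048438  0.92612322 -0.01825402] -77.08270426332699
```

```bash
python3 -m pendant '{"translation":[[0,0,0],[0,0,0],[0,0,0],[0,0,0]],"delta_rot":[[0,0,0.05],[0,0,0.08],[0,0,0.08],[0,0,0.08]],"gripper":[0.5,0.5,0.5,0.5]}'
python3 - <<'E'
from h import *
s,R=st(); print(s["torque"], np.degrees(np.arctan2(R[1,1],R[0,1])))
E
```

```text
clock: 8.72
ee_pos: [0.6632, 0.0424, 0.1309]
ee_rot: [0.997, 0.073, -0.0, -0.0]
ft_force: [-5.1, 2.6, 5.2]
finger_gap: 0.0118
t 8.72 p [0.6632 0.0424 0.1309] gap 0.0118 F [-5.1  2.6  5.2] q [-0.02  0.23  1.7   0.    1.21  1.41]
[[0.989, 0.145, -0.001], [0.145, -0.989, 0.001], [-0.001, -0.001, -1.0]]
[0.45948692 0.93669882 0.01791196] -81.67426459495151
```

```bash
python3 -m pendant '{"translation":[[0,0,0],[0,0,0],[0,0,0],[0,0,0]],"delta_rot":[[0,0,0.04],[0,0,0.07],[0,0,0.07],[0,0,0.07]],"gripper":[0.5,0.5,0.5,0.5]}'
python3 - <<'E'
from h import *
s,R=st(); print(s["torque"], np.degrees(np.arctan2(R[1,1],R[0,1])))
E
```

```text
clock: 9.05
ee_pos: [0.6632, 0.0424, 0.1309]
ee_rot: [0.999, 0.038, -0.0, -0.001]
ft_force: [-4.6, 2.1, 5.8]
finger_gap: 0.0116
t 9.05 p [0.6632 0.0424 0.1309] gap 0.0116 F [-4.6  2.1  5.8] q [-0.02  0.23  1.7   0.    1.21  1.48]
[[0.997, 0.075, -0.001], [0.075, -0.997, 0.001], [-0.001, -0.001, -1.0]]
[ 0.38495852  0.93139693 -0.00105936] -85.68516297979289
```

Run:
```python
from h import *
b=crop("s7","scene",(250,120,330,190),9)
```

```text
(no output)
```

View pics/s7.png

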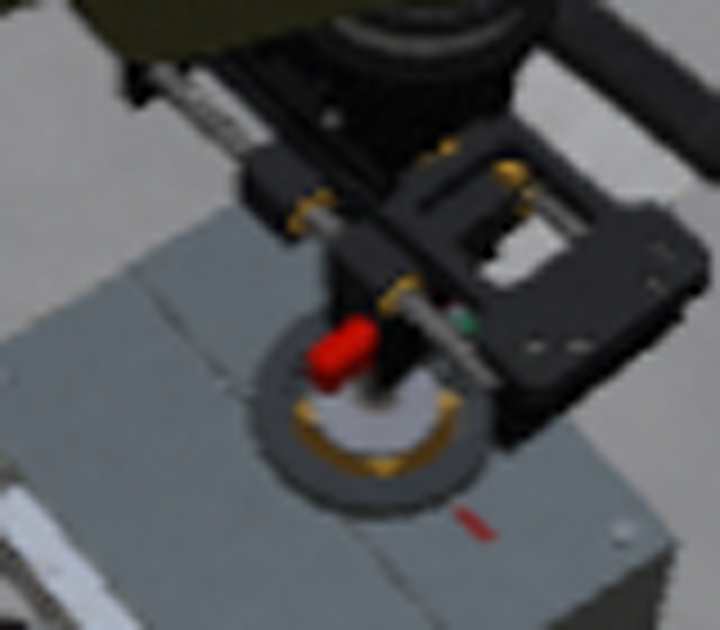

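```bash
python3 -m pendant '{"translation":[[0,0,0],[0,0,0],[0,0,0],[0,0,0]],"delta_rot":[[0,0,0.05],[0,0,0.08],[0,0,0.08],[0,0,0.08]],"gripper":[0.5,0.5,0.5,0.5]}'
python3 - <<'E'
from h import *
s,R=st(); print(s["torque"], np.degrees(np.arctan2(R[1,1],R[0,1])))
E
```

```text
clock: 9.43
ee_pos: [0.6632, 0.0425, 0.1309]
ee_rot: [1.0, -0.002, -0.0, -0.001]
ft_force: [-4.8, 2.5, 5.5]
finger_gap: 0.0116
t 9.43 p [0.6632 0.0425 0.1309] gap 0.0116 F [-4.8  2.5  5.5] q [-0.02  0.23  1.7   0.    1.21  1.56]
[[1.0, -0.004, -0.001], [-0.004, -1.0, 0.001], [-0.001, -0.001, -1.0]]
[0.52600664 0.95693569 0.03394543] -90.25698232695257
```

```bash
python3 -m pendant '{"translation":[[0,0,0],[0,0,0],[0,0,0],[0,0,-2],[0,0,-5],[0,0,-8],[0,0,-8]],"delta_rot":[[0,0,0],[0,0,0],[0,0,0],[0,0,0],[0,0,0],[0,0,0],[0,0,0]],"gripper":[2,4,5,5,5,5,5]}'
python3 - <<'E'
from h import *
b=crop("s8","scene",(250,120,330,190),9)
bl=blobs(mask(b,"red"),(270,140,310,170)); print(bl)
c,_,v,_=bl[0]; p,q=[onz("scene",c+s*7*v,.132) for s in(-1,1)]; print(np.degrees(np.arctan2(*(q-p)[1::-1])),onz("scene",c,.132))
st()
E
```

```text
clock: 10.02
ee_pos: [0.6672, 0.0416, 0.218]
ee_rot: [1.0, -0.003, 0.006, 0.0]
ft_force: [0.4, -0.5, 0.3]
finger_gap: 0.0488
[(array([291.72, 154.82]), np.int32(67), array([-0.849,  0.528]), array([1.06, 5.28]))]
179.71865057557204 [0.66338053 0.044138   0.132     ]
t 10.07 p [0.6661 0.0416 0.2152] gap 0.049 F [ 0.3 -0.5 -0.1] q [-0.02  0.17  1.63 -0.    1.33  1.56]
[[1.0, -0.006, 0.009], [-0.006, -1.0, -0.0], [0.009, 0.0, -1.0]]
```

View pics/s8.png

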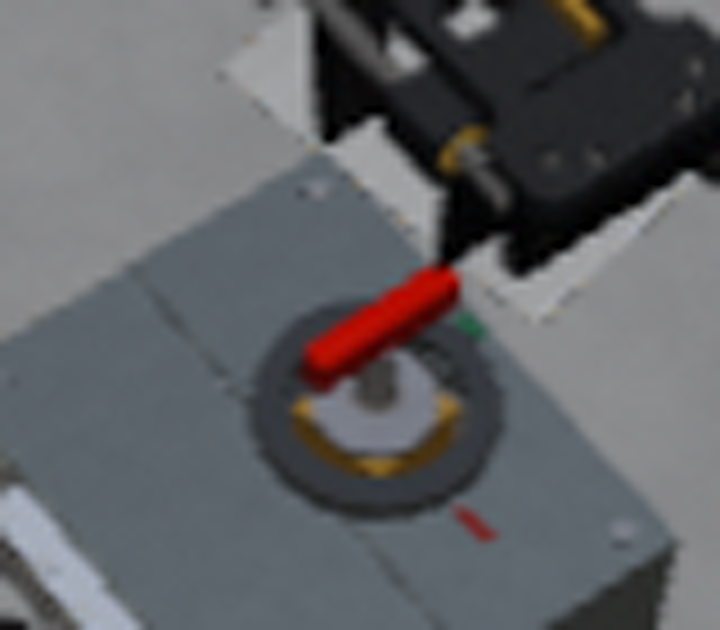

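The bar now lies along the safe's x, from crop (315,365) to (445,285), so the lock is at its open stop. Next is the plunger.

```bash
python3 -m pendant '{"translation":[[-3,0,0],[-6.5,0,0],[-10,0,1],[-13,0,4],[-14.2,-0.27,8],[-14.2,-0.27,9],[-14.2,-0.27,9],[-14.2,-0.27,9]],"delta_rot":[[0,0,0],[0,0,0],[0,0,0],[0,0,0],[0,0,0],[0,0,0],[0,0,0],[0,0,0]],"gripper":[5,5,5,5,5,5,5,5]}'
python3 - <<'E'
from h import *
b=crop("s9","scene",(200,120,320,230),6)
goto((.5242,.0443,.072),-1.57)
E
```

```text
clock: 10.73
ee_pos: [0.5221, 0.0453, 0.12]
ee_rot: [1.0, -0.003, -0.0, 0.0]
ft_force: [0.1, 0.8, 0.1]
finger_gap: 0.0501
t 10.78 p [0.5235 0.0453 0.1217] gap 0.0501 F [-0.1 -0.3  0.8] q [-0.02 -0.06  2.03 -0.    1.16  1.56]
[[1.0, -0.006, 0.002], [-0.006, -1.0, -0.0], [0.002, 0.0, -1.0]]
trans [0.06 0.1  4.97] rot [[0.0, -0.002, -0.007], [-0.004, -0.0, 3.135]]
```

View pics/s9.png

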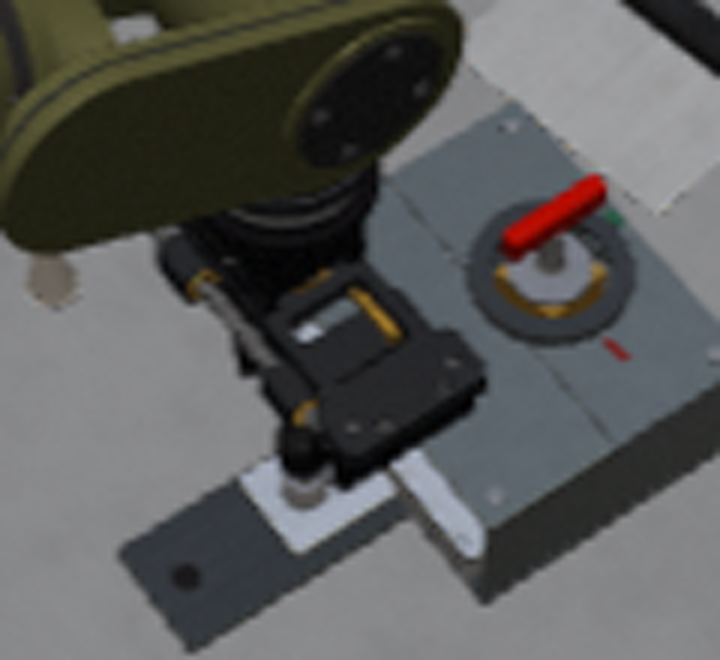

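```bash
python3 -m pendant '{"translation":[[0.06,0.1,1.5],[0.06,0.1,3],[0.06,0.1,4],[0.06,0.1,4.9],[0.06,0.1,4.9],[0.06,0.1,4.9],[0.06,0.1,4.9],[0.06,0.1,4.9],[0.06,0.1,4.9],[0.06,0.1,4.9]],"delta_rot":[[0,0,0],[0,0,0],[0,0,0],[0,0,0],[0,0,0],[0,0,0],[0,0,0],[0,0,0],[0,0,0],[0,0,0]],"gripper":[5,5,5,5,5,4,3,2,1.5,1.5]}'; python3 -m pendant '{"translation":[[0,0,0],[0,0,0],[0,0,0]],"delta_rot":[[0,0,0],[0,0,0],[0,0,0]],"gripper":[1.5,1.5,1.5]}'
python3 - <<'E'
from h import *
b=crop("s10","scene",(200,120,320,230),6)
st()
E
```

```text
clock: 11.62
ee_pos: [0.5226, 0.0454, 0.072]
ee_rot: [1.0, -0.004, 0.001, -0.001]
ft_force: [0.3, 3.7, 1.8]
finger_gap: 0.0242
clock: 11.87
ee_pos: [0.5226, 0.0454, 0.072]
ee_rot: [1.0, -0.003, 0.001, -0.001]
ft_force: [0.1, 5.4, 2.4]
finger_gap: 0.0238
t 11.92 p [0.5226 0.0454 0.072 ] gap 0.0243 F [-0.3  4.9  2. ] q [-0.02  0.01  2.06  0.    1.07  1.56]
[[1.0, -0.006, 0.002], [-0.006, -1.0, 0.002], [0.002, -0.002, -1.0]]
```

View pics/s10.png

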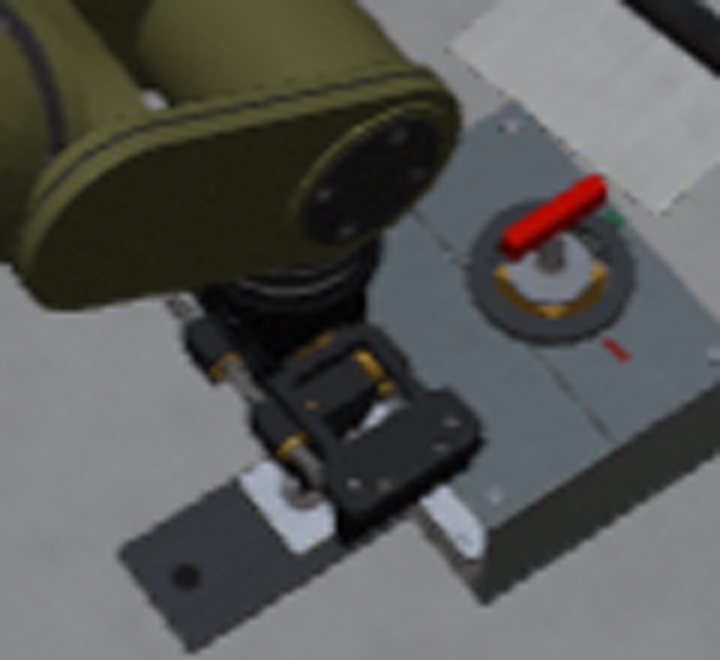

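```bash
python3 -m pendant '{"translation":[[0,0.1,-0.3],[0,0.15,-0.6],[0,0.2,-0.9],[0,0.2,-1.0],[0,0.2,-1.0]],"delta_rot":[[0,0,0],[0,0,0],[0,0,0],[0,0,0],[0,0,0]],"gripper":[1.5,1.5,1.5,1.5,1.5]}';  python3 - <<'E'
from h import *
st()
E
python3 -m pendant '{"translation":[[-0.8,0,0],[-1.6,0,0],[-2.4,0,0],[-3.2,-0.03,0],[-3.2,-0.03,0]],"delta_rot":[[0,0,0],[0,0,0],[0,0,0],[0,0,0],[0,0,0]],"gripper":[1.5,1.5,1.5,1.5,1.5]}'
python3 - <<'E'
from h import *
b=crop("s11","scene",(200,120,320,230),6)
st()
E
```

```text
clock: 12.33
ee_pos: [0.5207, 0.0451, 0.0796]
ee_rot: [1.0, -0.003, -0.001, -0.003]
ft_force: [1.4, 12.0, -7.5]
finger_gap: 0.0238
t 12.33 p [0.5207 0.0451 0.0796] gap 0.0238 F [ 1.4 12.  -7.5] q [-0.02 -0.01  2.06  0.01  1.09  1.56]
[[1.0, -0.007, -0.002], [-0.007, -1.0, 0.006], [-0.002, -0.006, -1.0]]
clock: 12.75
ee_pos: [0.4875, 0.0456, 0.0791]
ee_rot: [1.0, -0.003, -0.002, -0.003]
ft_force: [2.9, 11.6, -7.5]
finger_gap: 0.0242
t 12.8 p [0.4881 0.0456 0.0793] gap 0.0241 F [ 1.5 11.8 -7.3] q [-0.02 -0.08  2.13  0.01  1.09  1.56]
[[1.0, -0.007, -0.003], [-0.007, -1.0, 0.006], [-0.003, -0.006, -1.0]]
```

View pics/s11.png

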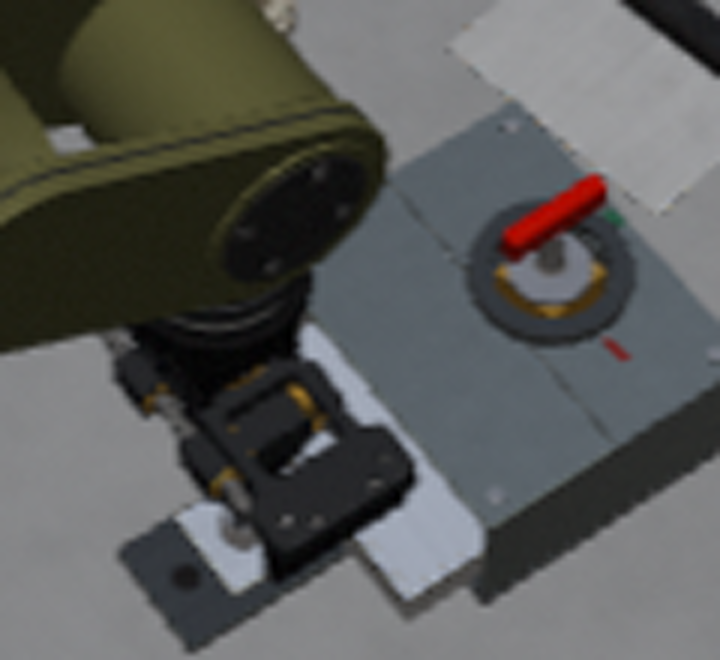

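```bash
python3 -m pendant '{"translation":[[-0.8,-0.1,0],[-1.6,-0.15,0],[-2.4,-0.2,0],[-3.0,-0.2,0],[-3.4,-0.2,0],[-3.4,-0.2,0]],"delta_rot":[[0,0,0],[0,0,0],[0,0,0],[0,0,0],[0,0,0],[0,0,0]],"gripper":[1.5,1.5,1.5,1.5,1.5,1.5]}'
python3 - <<'E'
from h import *
b=crop("s12","scene",(190,120,310,230),6)
st()
E
```

```text
clock: 13.3
ee_pos: [0.4543, 0.0466, 0.0794]
ee_rot: [1.0, -0.003, -0.001, -0.002]
ft_force: [2.6, 7.0, -7.1]
finger_gap: 0.0239
t 13.35 p [0.4547 0.0465 0.0795] gap 0.0241 F [ 2.3  6.7 -7.5] q [-0.02 -0.16  2.2   0.    1.1   1.56]
[[1.0, -0.007, -0.001], [-0.007, -1.0, 0.003], [-0.001, -0.003, -1.0]]
```

View pics/s12.png

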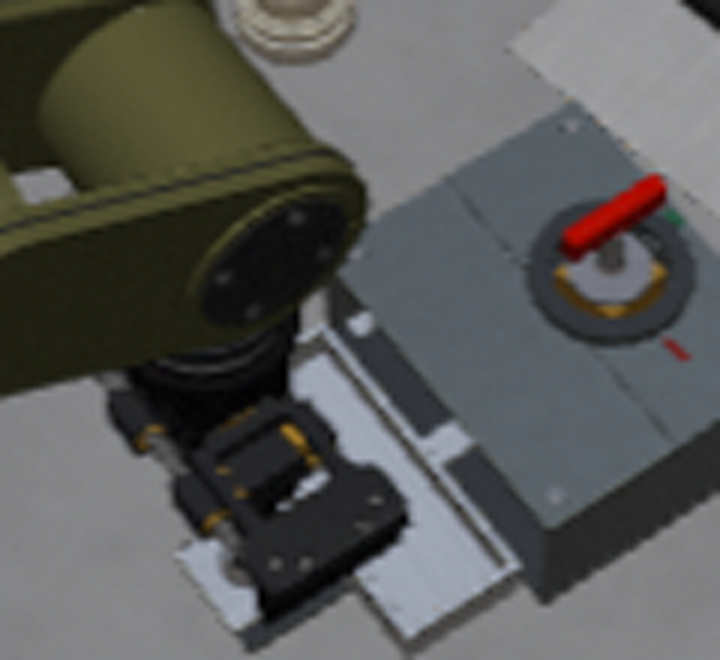

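The tray is out, with its inner floor visible around crop (420,500). I lower the plunger.

```bash
python3 -m pendant '{"translation":[[0,-0.1,0.3],[0,-0.1,0.6],[0,-0.1,0.8],[0,-0.1,0.8]],"delta_rot":[[0,0,0],[0,0,0],[0,0,0],[0,0,0]],"gripper":[1.5,1.5,1.5,1.5]}'
python3 - <<'E'
from h import *
st()
E
```

```text
clock: 13.68
ee_pos: [0.4558, 0.0467, 0.0724]
ee_rot: [1.0, -0.003, -0.0, -0.001]
ft_force: [2.6, 4.6, -5.2]
finger_gap: 0.0242
t 13.68 p [0.4558 0.0467 0.0724] gap 0.0242 F [ 2.6  4.6 -5.2] q [-0.02 -0.15  2.21  0.    1.08  1.56]
[[1.0, -0.006, -0.0], [-0.006, -1.0, 0.001], [-0.0, -0.001, -1.0]]
```

```bash
python3 -m pendant '{"translation":[[0,0,0.1],[0,0,0.1],[0,0,0.1],[0,0,0],[0,0,-3],[0,0,-7],[0,0,-11],[0,0,-13],[0,0,-13]],"delta_rot":[[0,0,0],[0,0,0],[0,0,0],[0,0,0],[0,0,0],[0,0,0],[0,0,0],[0,0,0],[0,0,0]],"gripper":[1.5,2.5,4,5,5,5,5,5,5]}'
python3 - <<'E'
from h import *
b=crop("s13","scene",(190,120,310,230),6)
a=crop("t13","top",(100,120,280,280),4)
goto((.4961,.2202,.12),0)
E
```

```text
clock: 14.43
ee_pos: [0.4594, 0.0456, 0.2103]
ee_rot: [1.0, -0.003, 0.006, 0.001]
ft_force: [-0.5, -0.5, 0.1]
finger_gap: 0.05
t 14.53 p [0.4565 0.0457 0.2042] gap 0.05 F [ 0.3  0.5 -0.6] q [-0.02 -0.3   2.09 -0.    1.34  1.56]
[[1.0, -0.006, 0.002], [-0.006, -1.0, -0.001], [0.002, 0.001, -1.0]]
trans [  3.83 -17.48   8.41] rot [[0.002, -0.001, -1.577], [-0.001, -0.002, 1.564]]
```

View pics/s13.png

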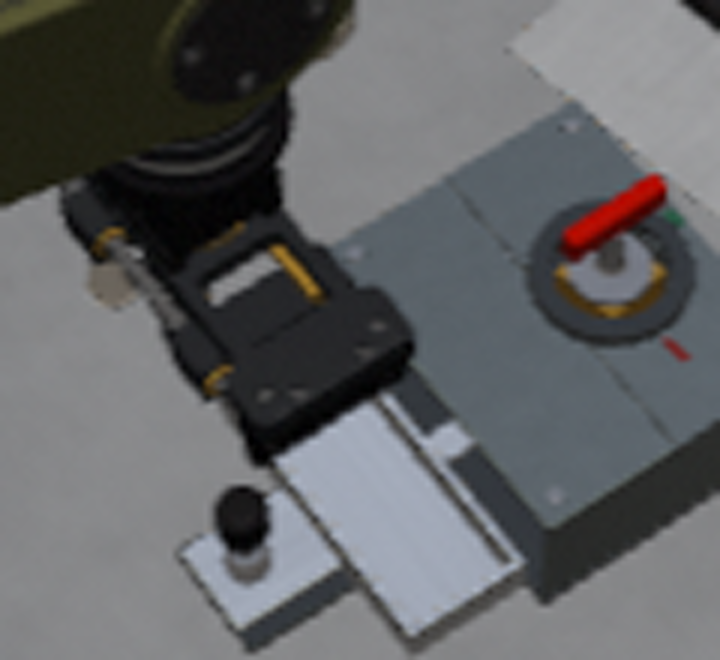

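View pics/t13.png

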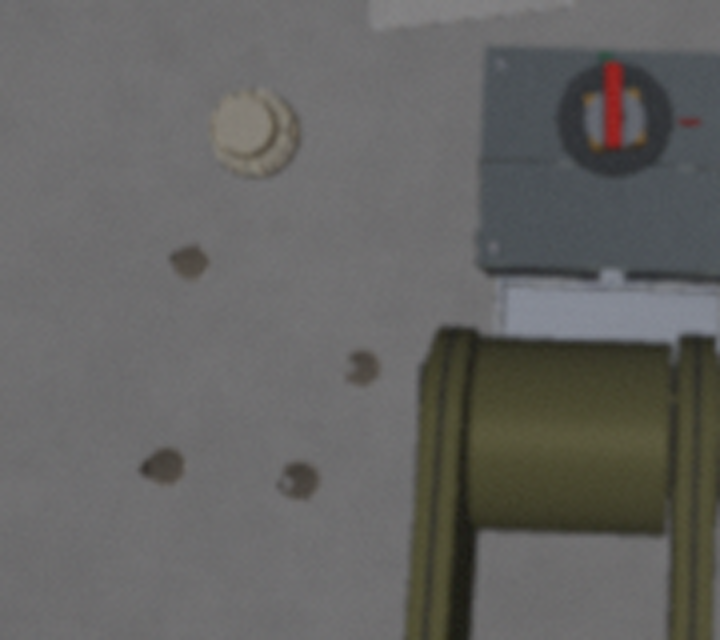

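```bash
python3 -m pendant '{"translation":[[0,-2,0],[0,-4,0],[1,-7,0],[2,-10,0],[3,-13,0],[3.8,-15,1],[3.8,-17.5,2],[3.8,-17.5,4],[3.8,-17.5,5],[3.8,-17.5,5]],"delta_rot":[[0,0,-0.12],[0,0,-0.24],[0,0,-0.36],[0,0,-0.48],[0,0,-0.6],[0,0,-0.72],[0,0,-0.84],[0,0,-0.96],[0,0,-1.08],[0,0,-1.2]],"gripper":[5,5,5,5,5,5,5,5,5,5]}';python3 -m pendant '{"translation":[[0,0,0],[0,0,0],[0,0,0],[0,0,0],[0,0,0]],"delta_rot":[[0,0,-0.12],[0,0,-0.24],[0,0,-0.377],[0,0,-0.377],[0,0,-0.377]],"gripper":[5,5,5,5,5]}'
python3 - <<'E'
from h import *
b=crop("s14","scene",(150,100,310,230),5)
a=crop("t14","top",(120,160,280,260),5)
goto((.4961,.2202,.036),0)
E
```

```text
clock: 15.37
ee_pos: [0.4915, 0.22, 0.1467]
ee_rot: [0.825, 0.565, -0.005, -0.001]
ft_force: [0.5, -0.2, 0.4]
finger_gap: 0.0503
clock: 15.78
ee_pos: [0.494, 0.2203, 0.151]
ee_rot: [0.708, 0.706, -0.002, -0.001]
ft_force: [-0.1, -0.1, 0.4]
finger_gap: 0.0501
t 15.88 p [0.4944 0.2206 0.1519] gap 0.0499 F [0.1 0.3 0.5] q [ 0.32 -0.05  1.97 -0.    1.22  0.32]
[[0.002, 1.0, -0.002], [1.0, -0.002, -0.001], [-0.001, -0.002, -1.0]]
trans [-0.03  0.19 11.59] rot [[-0.002, 0.001, -0.002], [0.001, 0.003, 3.139]]
```

View pics/s14.png

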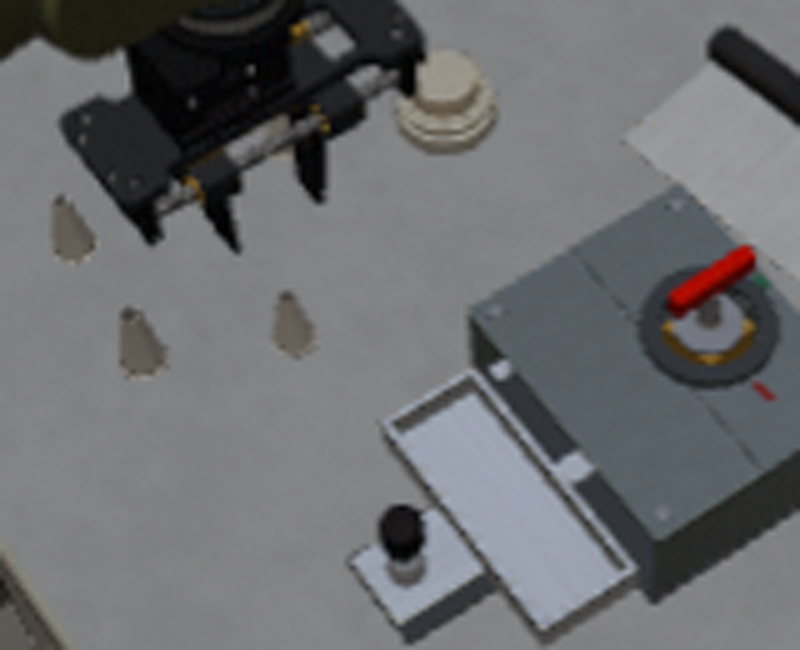

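View pics/t14.png

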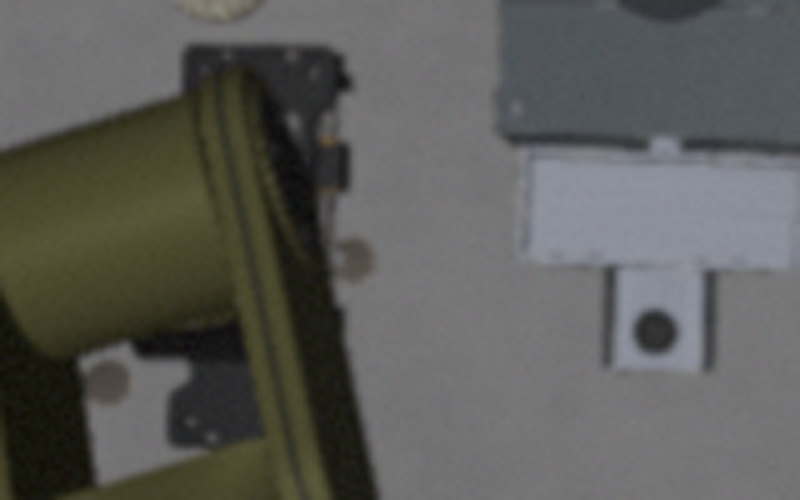

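Run:
```python
from h import *
P=[onz("scene",(150+x/5,100+y/5),.036) for x,y in((383,428),(475,372),(635,572),(543,642))]
print(np.round(P,4)); print("scene ctr",np.mean(P,0))
Q=[onz("top",(120+x/5,160+y/5),.036) for x,y in((517,150),(517,262),(800,270))]
print("top",np.round(Q,4))
print("knob top/scene",onz("top",(120+656/5,160+331/5),.077),onz("scene",(150+402/5,100+520/5),.077))
```

```text
[[ 0.4949  0.1192  0.036 ]
 [ 0.5582  0.1185  0.036 ]
 [ 0.5544 -0.0377  0.036 ]
 [ 0.4893 -0.0418  0.036 ]]
scene ctr [0.52422038 0.03956374 0.036     ]
top [[ 0.5572  0.1261  0.036 ]
 [ 0.4946  0.1247  0.036 ]
 [ 0.4927 -0.0327  0.036 ]]
knob top/scene [0.45786905 0.0454307  0.077     ] [0.46014854 0.04488845 0.077     ]
```

```bash
python3 -m pendant '{"translation":[[0,0.1,3],[0,0.15,6],[0,0.15,9],[0,0.15,11.3],[0,0.15,11.6],[0,0.15,11.6],[0,0.15,11.6],[0,0.15,11.6],[0,0.15,11.6],[0,0.15,11.6]],"delta_rot":[[0,0,0],[0,0,0],[0,0,0],[0,0,0],[0,0,0],[0,0,0],[0,0,0],[0,0,0],[0,0,0],[0,0,0]],"gripper":[5,5,5,5,5,4,3,2,1.5,1]}';python3 -m pendant '{"translation":[[0,0,0],[0,0,0],[0,0,0],[0,0,0]],"delta_rot":[[0,0,0],[0,0,0],[0,0,0],[0,0,0]],"gripper":[1,1,1,1]}'
python3 - <<'E'
from h import *
b=crop("s15","scene",(170,120,250,190),8)
st()
E
```

```text
clock: 16.72
ee_pos: [0.4978, 0.2213, 0.0389]
ee_rot: [0.707, 0.707, 0.001, 0.001]
ft_force: [-0.4, -0.0, 1.3]
finger_gap: 0.0219
clock: 17.05
ee_pos: [0.4975, 0.2214, 0.0385]
ee_rot: [0.707, 0.707, 0.001, 0.0]
ft_force: [-0.9, 0.2, 5.6]
finger_gap: 0.0162
t 17.1 p [0.4975 0.2214 0.0385] gap 0.0167 F [-1.5  0.5  6.7] q [0.32 0.1  2.03 0.   1.01 0.32]
[[0.0, 1.0, 0.002], [1.0, -0.0, 0.001], [0.001, 0.002, -1.0]]
```

View pics/s15.png

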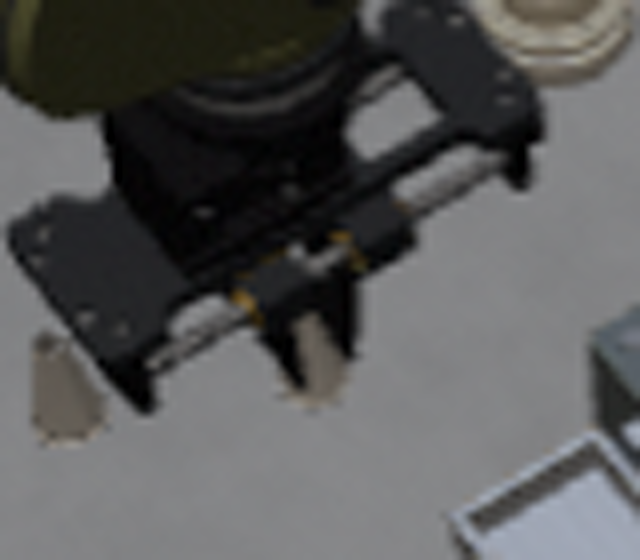

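```bash
python3 -m pendant '{"translation":[[0,0,-0.5],[0,0,-1.2],[0,0,-2.5],[0,0,-4.5],[0,0,-6],[0,0,-6]],"delta_rot":[[0,0,0],[0,0,0],[0,0,0],[0,0,0],[0,0,0],[0,0,0]],"gripper":[1,1,1,1,1,1]}'
python3 - <<'E'
from h import *
b=crop("s16","scene",(170,120,250,190),8)
goto((.524,.102,.098),0)
E
```

```text
clock: 17.6
ee_pos: [0.4992, 0.2218, 0.1018]
ee_rot: [0.707, 0.707, 0.003, 0.002]
ft_force: [-0.1, 1.0, 0.4]
finger_gap: 0.0165
t 17.65 p [0.4983 0.2215 0.0999] gap 0.0165 F [-0.4  0.7 -0.6] q [ 0.32  0.01  2.   -0.    1.12  0.32]
[[0.0, 1.0, 0.005], [1.0, -0.0, 0.002], [0.002, 0.005, -1.0]]
trans [-11.95   2.57   0.19] rot [[0.005, -0.002, -0.0], [-0.003, -0.008, 3.142]]
```

View pics/s16.png

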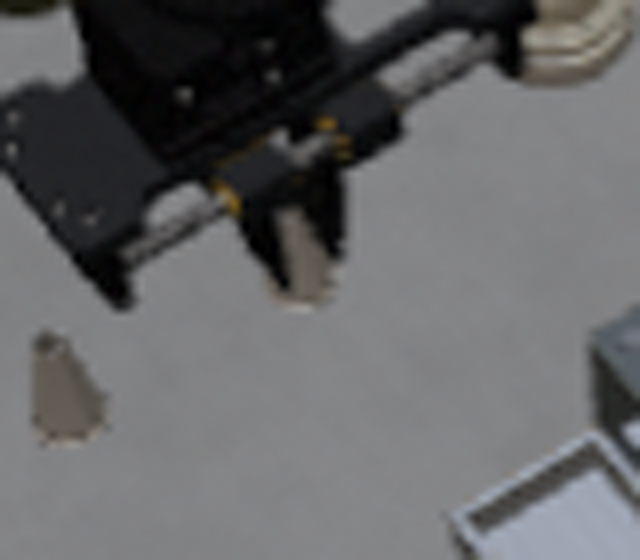

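```bash
python3 -m pendant '{"translation":[[-3,0.6,0],[-6,1.3,0],[-9,1.9,0],[-12,2.6,0],[-12,2.6,0],[-12,2.6,2],[-12,2.6,4],[-12,2.6,4],[-12,2.6,4]],"delta_rot":[[0,0,0],[0,0,0],[0,0,0],[0,0,0],[0,0,0],[0,0,0],[0,0,0],[0,0,0],[0,0,0]],"gripper":[1,1,1,1,1,1,1,1,1]}'
python3 - <<'E'
from h import *
b=crop("s17","scene",(200,140,290,220),8)
goto((.524,.102,.059),0)
E
```

```text
clock: 18.4
ee_pos: [0.5211, 0.1012, 0.0557]
ee_rot: [0.707, 0.707, -0.001, -0.001]
ft_force: [-0.1, -0.2, -0.8]
finger_gap: 0.0176
t 18.45 p [0.5219 0.1013 0.0567] gap 0.0176 F [-0.6 -0.1  0. ] q [0.09 0.05 2.05 0.   1.05 0.09]
[[-0.0, 1.0, -0.002], [1.0, 0.0, -0.0], [-0.0, -0.002, -1.0]]
trans [ 0.07  0.21 -0.23] rot [[-0.002, 0.0, 0.0], [-0.0, -0.003, -3.141]]
```

View pics/s17.png

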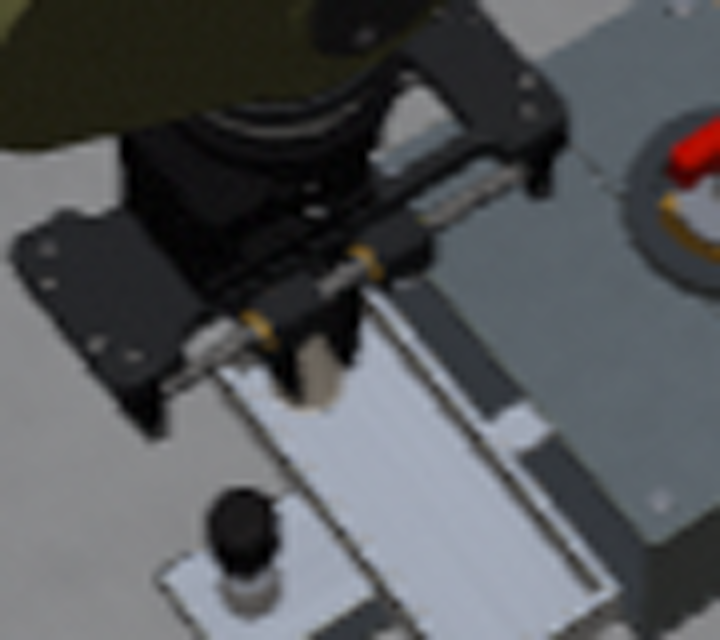

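The nozzle is over the left end of the tray at crop (315,400), so I release it.

```bash
python3 -m pendant '{"translation":[[0,0.15,0.1],[0,0.15,0.1],[0,0.15,0.1],[0,0.15,-0.5],[0,0.15,-2],[0,0.15,-5],[0,0.15,-8],[0,0.15,-8]],"delta_rot":[[0,0,0],[0,0,0],[0,0,0],[0,0,0],[0,0,0],[0,0,0],[0,0,0],[0,0,0]],"gripper":[1.5,2.4,3.2,3.2,3.2,3.2,3.2,3.2]}'
python3 - <<'E'
from h import *
b=crop("s18","scene",(150,100,290,220),5)
goto((.4180,.2635,.12),0)
E
```

```text
clock: 19.12
ee_pos: [0.5284, 0.1014, 0.145]
ee_rot: [0.707, 0.707, 0.005, 0.004]
ft_force: [0.5, -0.5, 1.5]
finger_gap: 0.0318
t 19.17 p [0.5271 0.1013 0.1423] gap 0.0319 F [-1.   0.3 -0.6] q [ 0.09 -0.06  1.99  0.    1.2   0.09]
[[-0.0, 1.0, 0.009], [1.0, 0.0, 0.001], [0.001, 0.009, -1.0]]
trans [ 16.22 -10.93   2.15] rot [[0.009, -0.001, 0.0], [0.001, 0.014, -3.141]]
```

View pics/s18.png

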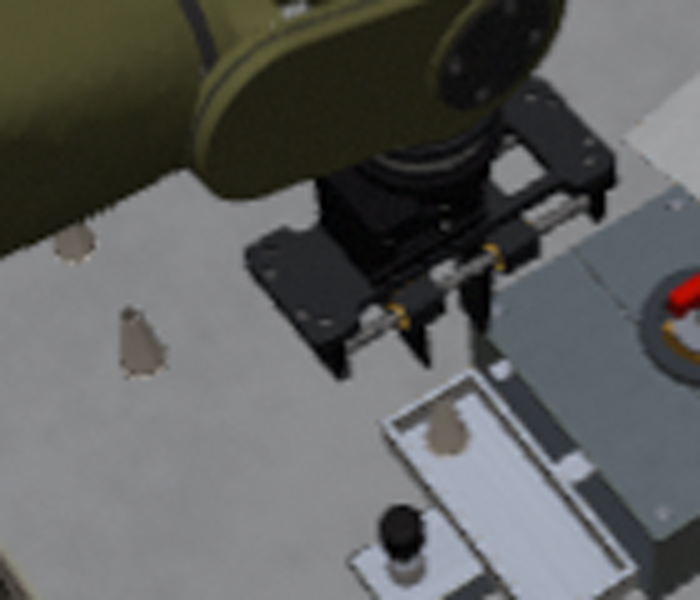

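Nozzle 1 stands in the tray at crop (447,430). Next is the one at (0.417,0.263).

```bash
python3 -m pendant '{"translation":[[3,-2,0],[6,-4,0],[9,-6,0],[12,-8.1,0],[15,-10.1,0],[16.2,-10.9,0],[16.2,-10.9,4],[16.2,-10.9,8],[16.2,-10.9,8],[16.2,-10.9,8]],"delta_rot":[[0,0,0],[0,0,0],[0,0,0],[0,0,0],[0,0,0],[0,0,0],[0,0,0],[0,0,0],[0,0,0],[0,0,0]],"gripper":[4,4.5,5,5,5,5,5,5,5,5]}'
python3 - <<'E'
from h import *
b=crop("s19","scene",(130,90,250,200),6)
goto((.4177,.2635,.0375),0)
E
```

```text
clock: 20.0
ee_pos: [0.4126, 0.2618, 0.0546]
ee_rot: [0.707, 0.707, -0.003, -0.001]
ft_force: [-0.5, 0.7, 1.1]
finger_gap: 0.05
t 20.05 p [0.4148 0.2627 0.0572] gap 0.0501 F [0.  0.6 0.3] q [ 0.46 -0.04  2.14  0.    1.05  0.46]
[[0.0, 1.0, -0.002], [1.0, -0.0, -0.001], [-0.001, -0.002, -1.0]]
trans [0.08 0.3  1.97] rot [[-0.002, 0.001, -0.0], [0.001, 0.002, 3.141]]
```

View pics/s19.png

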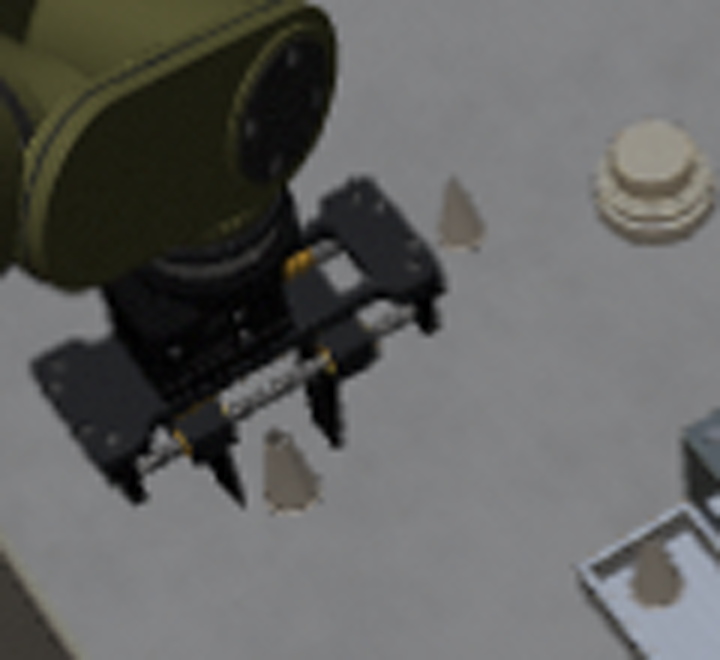

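```bash
python3 -m pendant '{"translation":[[0,0.2,1],[0,0.2,1.9],[0,0.2,1.9],[0,0.2,1.9],[0,0.2,1.9],[0,0.2,1.9],[0,0.2,1.9],[0,0.2,1.9],[0,0.2,1.9]],"delta_rot":[[0,0,0],[0,0,0],[0,0,0],[0,0,0],[0,0,0],[0,0,0],[0,0,0],[0,0,0],[0,0,0]],"gripper":[5,5,4,3,2,1,1,1,1]}'; python3 -m pendant '{"translation":[[0,0,0],[0,0,-0.5],[0,0,-1.2],[0,0,-2.5],[0,0,-4.5],[0,0,-7],[0,0,-7]],"delta_rot":[[0,0,0],[0,0,0],[0,0,0],[0,0,0],[0,0,0],[0,0,0],[0,0,0]],"gripper":[1,1,1,1,1,1,1]}'
python3 - <<'E'
from h import *
b=crop("s20","scene",(130,90,250,200),6)
goto((.524,.064,.108),0)
E
```

```text
clock: 20.8
ee_pos: [0.4174, 0.2631, 0.0386]
ee_rot: [0.707, 0.707, 0.0, 0.0]
ft_force: [-0.1, 0.5, 1.5]
finger_gap: 0.0199
clock: 21.38
ee_pos: [0.4202, 0.2645, 0.1139]
ee_rot: [0.707, 0.707, 0.004, 0.002]
ft_force: [2.0, 1.3, 0.4]
finger_gap: 0.0196
t 21.43 p [0.4193 0.264  0.1118] gap 0.0194 F [0.1 1.1 0.5] q [ 0.45 -0.12  2.1   0.    1.15  0.45]
[[-0.0, 1.0, 0.006], [1.0, 0.0, 0.003], [0.003, 0.006, -1.0]]
trans [-20.    10.47   0.39] rot [[0.006, -0.003, 0.0], [0.005, 0.01, -3.142]]
```

View pics/s20.png

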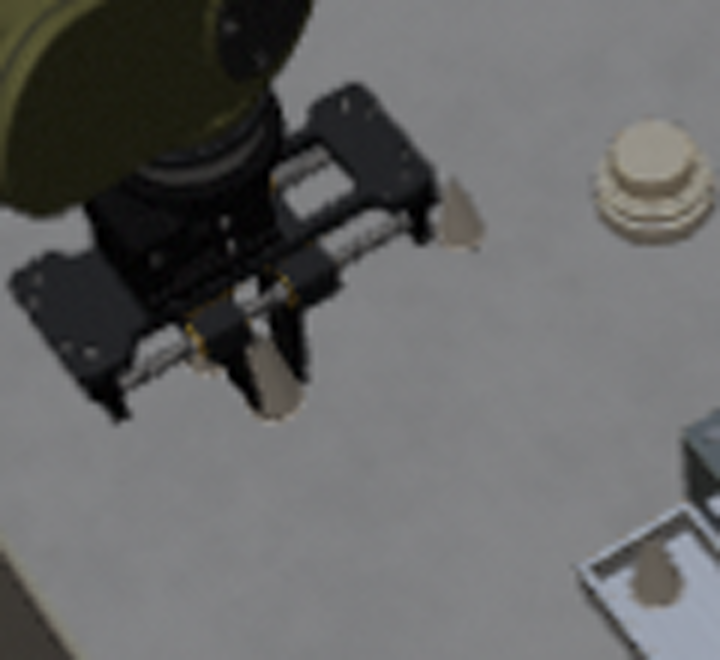

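```bash
python3 -m pendant '{"translation":[[-3,1.6,0],[-6,3.1,0],[-9,4.7,0],[-12,6.3,0],[-15,7.9,0],[-18,9.4,0],[-20,10.5,0],[-20,10.5,0],[-20,10.5,0],[-20,10.5,0]],"delta_rot":[[0,0,0],[0,0,0],[0,0,0],[0,0,0],[0,0,0],[0,0,0],[0,0,0],[0,0,0],[0,0,0],[0,0,0]],"gripper":[1,1,1,1,1,1,1,1,1,1]}'
python3 - <<'E'
from h import *
goto((.524,.064,.0585),0)
E
```

```text
clock: 22.27
ee_pos: [0.5212, 0.0633, 0.1073]
ee_rot: [0.707, 0.707, -0.001, -0.001]
ft_force: [-0.2, 0.7, -0.3]
finger_gap: 0.02
t 22.27 p [0.5212 0.0633 0.1073] gap 0.02 F [-0.2  0.7 -0.3] q [ 0.02 -0.04  2.04  0.    1.14  0.02]
[[0.0, 1.0, -0.002], [1.0, -0.0, 0.0], [0.0, -0.002, -1.0]]
trans [0.06 0.29 4.88] rot [[-0.002, -0.0, -0.0], [-0.001, 0.003, 3.142]]
```

```bash
python3 -m pendant '{"translation":[[0,0.2,2],[0,0.2,4],[0,0.2,4.9],[0,0.2,4.9],[0,0.2,4.9],[0,0.2,4.9],[0,0.2,4.9]],"delta_rot":[[0,0,0],[0,0,0],[0,0,0],[0,0,0],[0,0,0],[0,0,0],[0,0,0]],"gripper":[1,1,1,1,1,2.3,3.2]}';python3 -m pendant '{"translation":[[0,0,0],[0,0,-0.5],[0,0,-2],[0,0,-5],[0,0,-8],[0,0,-8]],"delta_rot":[[0,0,0],[0,0,0],[0,0,0],[0,0,0],[0,0,0],[0,0,0]],"gripper":[3.2,3.2,3.2,3.2,3.2,3.2]}'
python3 - <<'E'
from h import *
b=crop("s21","scene",(150,90,290,220),5)
goto((.4255,.3595,.12),0)
E
```

```text
clock: 22.85
ee_pos: [0.525, 0.0633, 0.0606]
ee_rot: [0.707, 0.707, 0.001, 0.001]
ft_force: [-0.2, -0.4, 0.7]
finger_gap: 0.0254
clock: 23.35
ee_pos: [0.5285, 0.063, 0.147]
ee_rot: [0.707, 0.707, 0.005, 0.004]
ft_force: [2.2, 0.1, 1.4]
finger_gap: 0.0319
t 23.4 p [0.5272 0.0629 0.1444] gap 0.0317 F [ 0.3 -0.2  0.8] q [ 0.02 -0.07  2.01  0.    1.2   0.02]
[[0.0, 1.0, 0.009], [1.0, -0.0, 0.0], [0.0, 0.009, -1.0]]
trans [ 29.65 -10.2    2.35] rot [[0.009, -0.0, -0.0], [-0.0, -0.015, 3.141]]
```

View pics/s21.png

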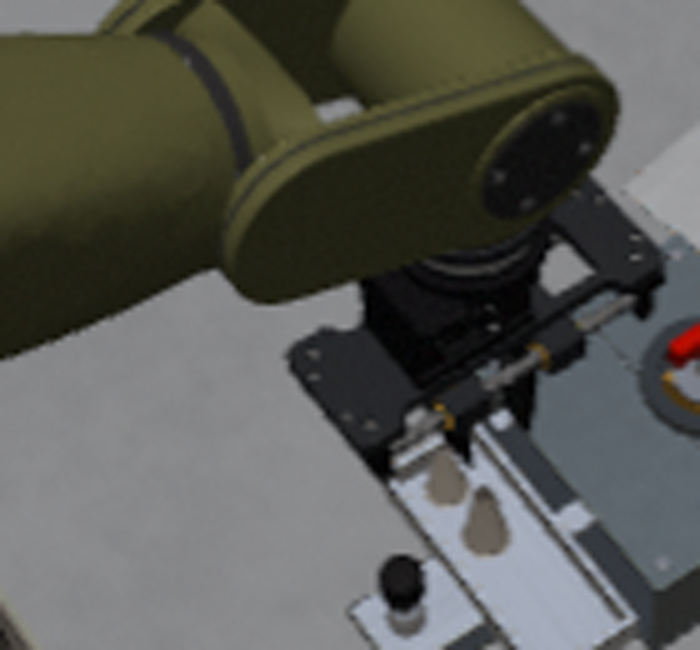

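```bash
python3 -m pendant '{"translation":[[3.5,-1.2,0],[7,-2.4,0],[10.5,-3.6,0],[14,-4.8,0],[17.5,-6,0],[21,-7.2,0],[24.5,-8.4,0],[28,-9.6,0],[29.6,-10.2,1],[29.6,-10.2,3]],"delta_rot":[[0,0,0],[0,0,0],[0,0,0],[0,0,0],[0,0,0],[0,0,0],[0,0,0],[0,0,0],[0,0,0],[0,0,0]],"gripper":[4,4.5,5,5,5,5,5,5,5,5]}';python3 -m pendant '{"translation":[[0,0,0],[0,0,0]],"delta_rot":[[0,0,0],[0,0,0]],"gripper":[5,5]}'
python3 - <<'E'
from h import *
b=crop("s22","scene",(130,90,250,200),6)
goto((.4255,.3595,.0375),0)
E
```

```text
clock: 24.23
ee_pos: [0.4221, 0.3631, 0.1112]
ee_rot: [0.706, 0.709, 0.003, -0.0]
ft_force: [1.0, -0.6, 0.6]
finger_gap: 0.0501
clock: 24.4
ee_pos: [0.4207, 0.3581, 0.1073]
ee_rot: [0.707, 0.707, -0.002, -0.0]
ft_force: [-0.1, -1.2, 0.6]
finger_gap: 0.0501
t 24.45 p [0.4217 0.3583 0.1086] gap 0.0501 F [-0.1  0.8  0.8] q [ 0.61  0.03  1.97 -0.    1.14  0.61]
[[0.0, 1.0, -0.001], [1.0, -0.0, -0.001], [-0.001, -0.001, -1.0]]
trans [0.13 0.39 7.11] rot [[-0.001, 0.001, -0.0], [0.002, 0.002, 3.141]]
```

View pics/s22.png

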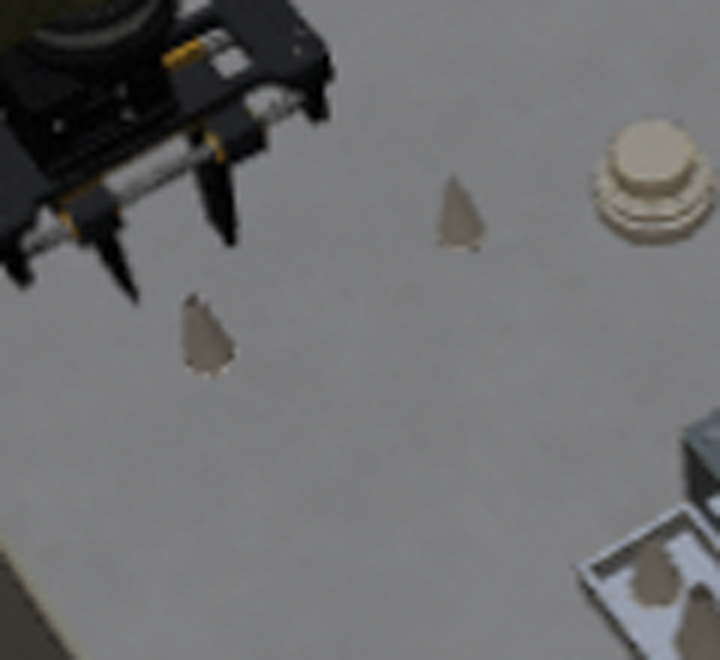

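```bash
python3 -m pendant '{"translation":[[0,0.2,2.5],[0,0.3,5],[0,0.3,6.8],[0,0.3,7],[0,0.3,7],[0,0.3,7],[0,0.3,7],[0,0.3,7],[0,0.3,7],[0,0.3,7]],"delta_rot":[[0,0,0],[0,0,0],[0,0,0],[0,0,0],[0,0,0],[0,0,0],[0,0,0],[0,0,0],[0,0,0],[0,0,0]],"gripper":[5,5,5,5,4,3,2,1,1,1]}'; python3 -m pendant '{"translation":[[0,0,0],[0,0,0],[0,0,-0.5],[0,0,-1.2],[0,0,-2.5],[0,0,-4.5],[0,0,-7],[0,0,-7]],"delta_rot":[[0,0,0],[0,0,0],[0,0,0],[0,0,0],[0,0,0],[0,0,0],[0,0,0],[0,0,0]],"gripper":[1,1,1,1,1,1,1,1]}'
python3 - <<'E'
from h import *
b=crop("s23","scene",(130,90,250,200),6)
goto((.524,.026,.112),0)
E
```

```text
clock: 25.28
ee_pos: [0.4257, 0.3595, 0.0403]
ee_rot: [0.707, 0.707, 0.001, 0.0]
ft_force: [-0.3, 0.9, 2.4]
finger_gap: 0.0174
clock: 25.95
ee_pos: [0.428, 0.361, 0.1155]
ee_rot: [0.707, 0.707, 0.005, 0.001]
ft_force: [0.5, 1.3, 0.7]
finger_gap: 0.0176
t 26.0 p [0.4272 0.3604 0.1134] gap 0.0172 F [-0.9  0.4  0.4] q [0.6  0.03 1.96 0.   1.14 0.6 ]
[[-0.0, 1.0, 0.006], [1.0, 0.0, 0.004], [0.004, 0.006, -1.0]]
trans [-33.44   9.68   0.06] rot [[0.006, -0.004, 0.0], [0.007, 0.01, -3.142]]
```

View pics/s23.png

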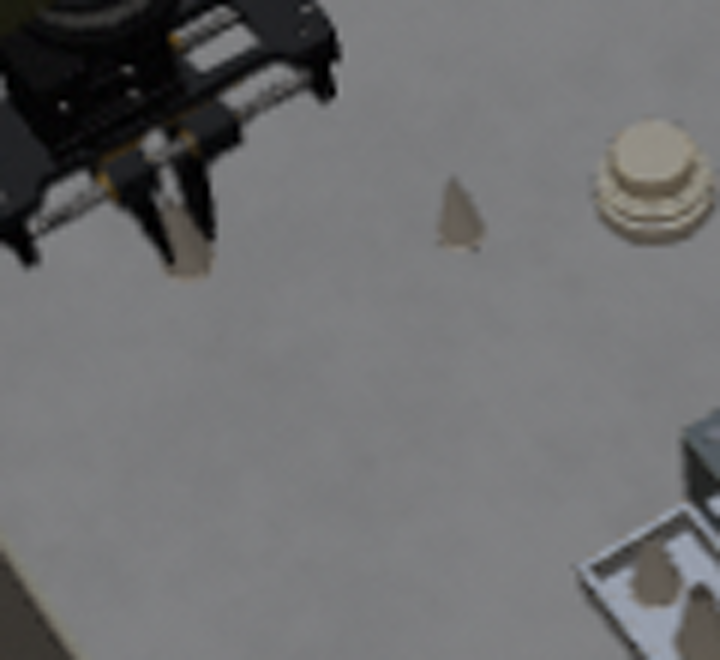

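```bash
python3 -m pendant '{"translation":[[-3.5,1,-1],[-7,2,-2],[-10.5,3,-2],[-14,4,-2],[-17.5,5.1,-2],[-21,6.1,-2],[-24.5,7.1,-2],[-28,8.1,-2],[-31.5,9.1,-2],[-33.4,9.7,-2]],"delta_rot":[[0,0,0],[0,0,0],[0,0,0],[0,0,0],[0,0,0],[0,0,0],[0,0,0],[0,0,0],[0,0,0],[0,0,0]],"gripper":[1,1,1,1,1,1,1,1,1,1]}';python3 -m pendant '{"translation":[[0,0,0],[0,0,0],[0,0,0]],"delta_rot":[[0,0,0],[0,0,0],[0,0,0]],"gripper":[1,1,1]}'
python3 - <<'E'
from h import *
goto((.524,.026,.060),0)
E
```

```text
clock: 26.83
ee_pos: [0.5221, 0.0218, 0.1285]
ee_rot: [0.708, 0.706, -0.001, 0.0]
ft_force: [0.4, 0.3, -1.6]
finger_gap: 0.0177
clock: 27.08
ee_pos: [0.5214, 0.0255, 0.1284]
ee_rot: [0.707, 0.707, -0.0, -0.001]
ft_force: [0.1, 0.5, -0.3]
finger_gap: 0.0174
t 27.08 p [0.5214 0.0255 0.1284] gap 0.0174 F [ 0.1  0.5 -0.3] q [-0.05 -0.07  2.03  0.    1.18 -0.05]
[[-0.0, 1.0, -0.002], [1.0, 0.0, 0.001], [0.001, -0.002, -1.0]]
trans [0.05 0.27 6.84] rot [[-0.002, -0.001, 0.0], [0.001, -0.002, -3.142]]
```

```bash
python3 -m pendant '{"translation":[[0,0.2,3],[0,0.2,6],[0,0.2,6.8],[0,0.2,6.8],[0,0.2,6.8],[0,0.2,6.8],[0,0.2,6.8]],"delta_rot":[[0,0,0],[0,0,0],[0,0,0],[0,0,0],[0,0,0],[0,0,0],[0,0,0]],"gripper":[1,1,1,1,1,2.3,3.2]}';python3 -m pendant '{"translation":[[0,0,0],[0,0,-0.5],[0,0,-2],[0,0,-5],[0,0,-8],[0,0,-8]],"delta_rot":[[0,0,0],[0,0,0],[0,0,0],[0,0,0],[0,0,0],[0,0,0]],"gripper":[3.2,3.2,3.2,3.2,3.2,3.2]}'
python3 - <<'E'
from h import *
b=crop("s24","scene",(150,90,290,220),5)
a=crop("t24","top",(120,160,280,260),5)
goto((.571,.347,.12),0)
E
```

```text
clock: 27.67
ee_pos: [0.5253, 0.0252, 0.063]
ee_rot: [0.707, 0.707, 0.001, 0.001]
ft_force: [0.7, 0.7, 1.2]
finger_gap: 0.0251
clock: 28.17
ee_pos: [0.5284, 0.0247, 0.149]
ee_rot: [0.707, 0.707, 0.004, 0.005]
ft_force: [1.7, -0.8, 1.2]
finger_gap: 0.0321
t 28.27 p [0.5256 0.0248 0.1438] gap 0.0317 F [ 0.  -0.6  0.9] q [-0.05 -0.08  2.01  0.    1.2  -0.05]
[[0.0, 1.0, 0.005], [1.0, -0.0, -0.0], [-0.0, 0.005, -1.0]]
trans [32.22  4.53  2.39] rot [[0.005, 0.0, -0.0], [0.0, -0.008, 3.141]]
```

View pics/s24.png

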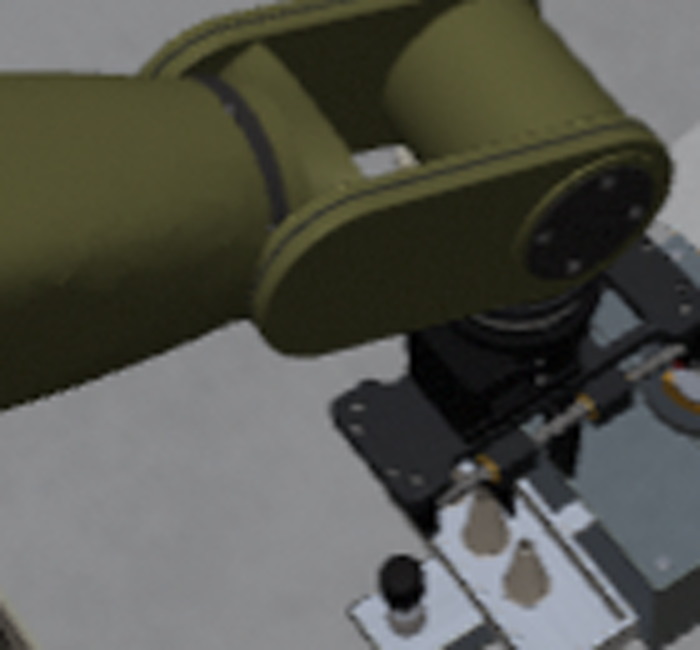

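View pics/t24.png

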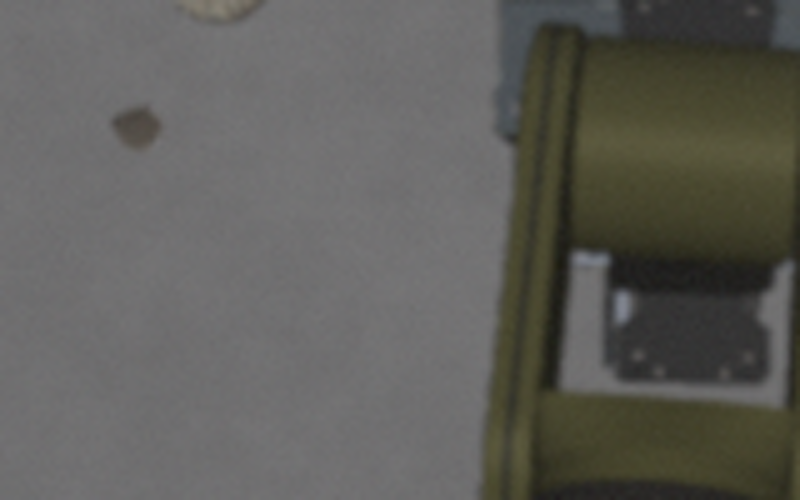

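```bash
python3 -m pendant '{"translation":[[3.5,0.5,0],[7,1,0],[10.5,1.5,0],[14,2,0],[17.5,2.5,0],[21,3,0],[24.5,3.5,0],[28,4,0],[31.5,4.5,0],[32.2,4.5,2]],"delta_rot":[[0,0,0],[0,0,0],[0,0,0],[0,0,0],[0,0,0],[0,0,0],[0,0,0],[0,0,0],[0,0,0],[0,0,0]],"gripper":[4,4.5,5,5,5,5,5,5,5,5]}';python3 -m pendant '{"translation":[[0,0,0],[0,0,0],[0,0,0]],"delta_rot":[[0,0,0],[0,0,0],[0,0,0]],"gripper":[5,5,5]}'
python3 - <<'E'
from h import *
b=crop("s25","scene",(150,90,270,200),6)
goto((.571,.347,.0375),0)
E
```

```text
clock: 29.1
ee_pos: [0.5711, 0.3525, 0.1243]
ee_rot: [0.706, 0.708, 0.004, 0.0]
ft_force: [1.1, 0.4, 2.3]
finger_gap: 0.0501
clock: 29.35
ee_pos: [0.5685, 0.3459, 0.1201]
ee_rot: [0.707, 0.707, -0.001, -0.0]
ft_force: [-0.2, -0.0, -0.4]
finger_gap: 0.0501
t 29.4 p [0.569  0.3458 0.121 ] gap 0.0501 F [-0.2  0.6  0.4] q [ 0.47  0.25  1.71 -0.    1.19  0.47]
[[0.001, 1.0, -0.001], [1.0, -0.001, -0.001], [-0.001, -0.001, -1.0]]
trans [0.12 0.2  8.35] rot [[-0.001, 0.001, -0.001], [0.001, 0.001, 3.141]]
```

View pics/s25.png

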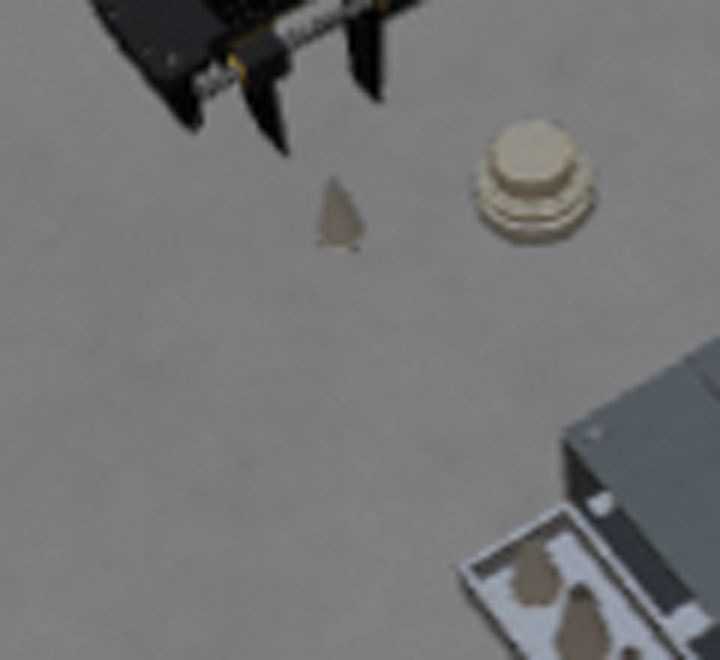

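```bash
python3 -m pendant '{"translation":[[0,0.2,3],[0.1,0.2,6],[0.1,0.2,8],[0.1,0.2,8.4],[0.1,0.2,8.4],[0.1,0.2,8.4],[0.1,0.2,8.4],[0.1,0.2,8.4],[0.1,0.2,8.4],[0.1,0.2,8.4]],"delta_rot":[[0,0,0],[0,0,0],[0,0,0],[0,0,0],[0,0,0],[0,0,0],[0,0,0],[0,0,0],[0,0,0],[0,0,0]],"gripper":[5,5,5,5,4,3,2,1,1,1]}'; python3 -m pendant '{"translation":[[0,0,0],[0,0,0],[0,0,-0.5],[0,0,-1.2],[0,0,-2.5],[0,0,-4.5],[0,0,-7],[0,0,-9],[0,0,-9]],"delta_rot":[[0,0,0],[0,0,0],[0,0,0],[0,0,0],[0,0,0],[0,0,0],[0,0,0],[0,0,0],[0,0,0]],"gripper":[1,1,1,1,1,1,1,1,1]}'
python3 - <<'E'
from h import *
b=crop("s26","scene",(150,90,270,200),6)
goto((.524,-.012,.13),0)
E
```

```text
clock: 30.23
ee_pos: [0.5717, 0.3483, 0.0385]
ee_rot: [0.707, 0.707, 0.001, 0.0]
ft_force: [1.3, -0.4, 4.5]
finger_gap: 0.0153
clock: 30.98
ee_pos: [0.5741, 0.3495, 0.1342]
ee_rot: [0.707, 0.707, 0.005, 0.002]
ft_force: [0.7, 0.2, 0.3]
finger_gap: 0.0148
t 31.03 p [0.5731 0.349  0.1315] gap 0.0148 F [-0.   1.2 -1.4] q [0.47 0.24 1.69 0.   1.2  0.47]
[[-0.0, 1.0, 0.006], [1.0, 0.0, 0.003], [0.003, 0.006, -1.0]]
trans [-3.61e+01 -4.91e+00  1.00e-02] rot [[0.006, -0.003, 0.0], [0.005, 0.01, -3.142]]
```

View pics/s26.png

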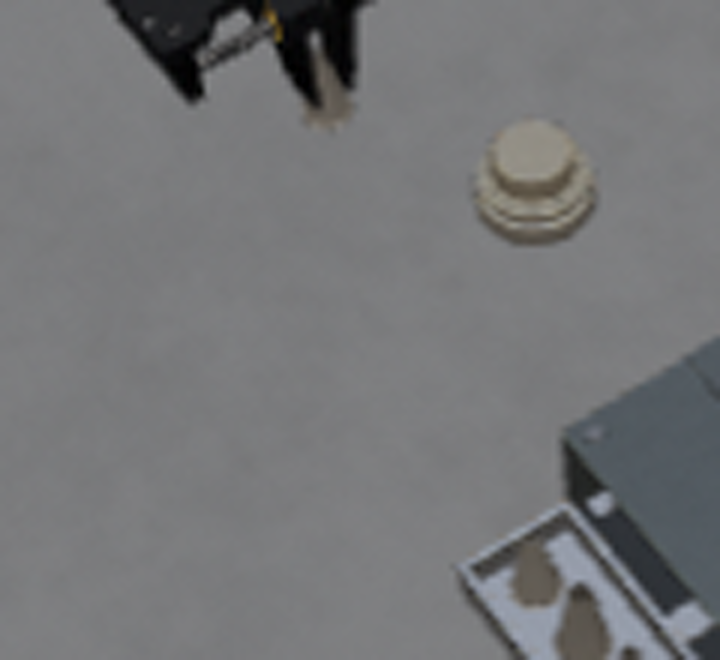

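```bash
python3 -m pendant '{"translation":[[-3.5,-1,0],[-7,-2,0],[-10.5,-3,0],[-14,-4,0],[-17.5,-4.9,0],[-21,-4.9,0],[-24.5,-4.9,0],[-28,-4.9,0],[-31.5,-4.9,0],[-35,-4.9,0]],"delta_rot":[[0,0,0],[0,0,0],[0,0,0],[0,0,0],[0,0,0],[0,0,0],[0,0,0],[0,0,0],[0,0,0],[0,0,0]],"gripper":[1,1,1,1,1,1,1,1,1,1]}';python3 -m pendant '{"translation":[[-1.1,0,0],[-1.1,0,0],[-1.1,0,0],[-1.1,0,0]],"delta_rot":[[0,0,0],[0,0,0],[0,0,0],[0,0,0]],"gripper":[1,1,1,1]}'
python3 - <<'E'
from h import *
goto((.524,-.012,.059),0)
E
```

```text
clock: 31.87
ee_pos: [0.5208, -0.0036, 0.1259]
ee_rot: [0.707, 0.707, -0.001, -0.001]
ft_force: [0.5, -0.2, 0.7]
finger_gap: 0.0144
clock: 32.2
ee_pos: [0.5217, -0.012, 0.1265]
ee_rot: [0.707, 0.707, -0.0, -0.001]
ft_force: [0.1, 0.8, 0.2]
finger_gap: 0.0148
t 32.2 p [ 0.5217 -0.012   0.1265] gap 0.0148 F [0.1 0.8 0.2] q [-0.13 -0.07  2.03  0.    1.18 -0.13]
[[-0.001, 1.0, -0.001], [1.0, 0.001, 0.001], [0.001, -0.001, -1.0]]
trans [-0.    0.23  6.75] rot [[-0.001, -0.001, 0.001], [0.001, -0.002, -3.141]]
```

```bash
python3 -m pendant '{"translation":[[0,0.2,3],[0,0.2,6],[0,0.2,6.8],[0,0.2,6.8],[0,0.2,6.8],[0,0.2,6.8],[0,0.2,6.8]],"delta_rot":[[0,0,0],[0,0,0],[0,0,0],[0,0,0],[0,0,0],[0,0,0],[0,0,0]],"gripper":[1,1,1,1,1,2.3,3.2]}';python3 -m pendant '{"translation":[[0,0,0],[0,0,-0.5],[0,0,-2],[0,0,-5],[0,0,-9],[0,0,-12],[0,0,-12]],"delta_rot":[[0,0,0],[0,0,0],[0,0,0],[0,0,0],[0,0,0],[0,0,0],[0,0,0]],"gripper":[3.2,3.2,3.2,3.2,3.2,3.2,3.2]}'
python3 - <<'E'
from h import *
b=crop("s27","scene",(150,90,310,220),5)
goto((.42,.044,.18),-1.57)
E
```

```text
clock: 32.78
ee_pos: [0.5253, -0.0128, 0.0608]
ee_rot: [0.707, 0.707, 0.001, 0.001]
ft_force: [-1.3, 0.9, -0.6]
finger_gap: 0.0231
clock: 33.37
ee_pos: [0.5285, -0.0137, 0.1883]
ee_rot: [0.707, 0.707, 0.005, 0.006]
ft_force: [1.2, 0.5, 1.2]
finger_gap: 0.0317
t 33.42 p [ 0.5271 -0.0135  0.185 ] gap 0.0319 F [ 0.  -0.  -0.7] q [-0.13 -0.12  1.98  0.    1.27 -0.13]
[[0.0, 1.0, 0.01], [1.0, -0.0, -0.001], [-0.001, 0.01, -1.0]]
trans [  5.75 -10.71   0.38] rot [[0.009, -0.007, 1.57], [0.007, 0.009, -1.572]]
```

View pics/s27.png

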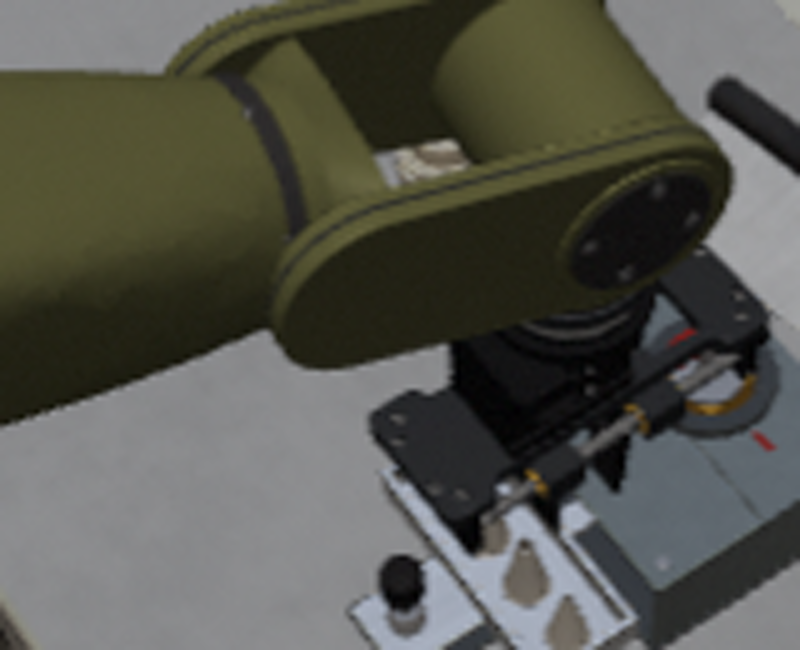

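```bash
python3 -m pendant '{"translation":[[0.6,-2,0],[1.2,-4,0],[1.8,-6,0],[2.4,-8,0],[3,-10,0],[4,-11,0],[5,-11,0],[5.9,-11,0],[5.9,-11,0],[5.9,-11,0]],"delta_rot":[[0,0,0.12],[0,0,0.24],[0,0,0.36],[0,0,0.48],[0,0,0.6],[0,0,0.72],[0,0,0.84],[0,0,0.96],[0,0,1.08],[0,0,1.2]],"gripper":[4,5,5,5,5,5,5,5,5,5]}';python3 -m pendant '{"translation":[[0,0,0],[0,0,0],[0,0,0],[0,0,0],[0,0,0]],"delta_rot":[[0,0,0.12],[0,0,0.24],[0,0,0.37],[0,0,0.37],[0,0,0.37]],"gripper":[5,5,5,5,5]}'
python3 - <<'E'
from h import *
b=crop("s28","scene",(190,120,310,230),6)
a=crop("t28","top",(120,120,300,260),4)
goto((.4562,.0462,.072),-1.57)
E
```

```text
clock: 34.25
ee_pos: [0.4132, 0.0464, 0.1781]
ee_rot: [0.983, 0.182, -0.001, -0.0]
ft_force: [0.1, 0.6, -0.5]
finger_gap: 0.0499
clock: 34.67
ee_pos: [0.4135, 0.0459, 0.1783]
ee_rot: [1.0, 0.002, -0.001, -0.0]
ft_force: [-0.1, 0.8, -0.5]
finger_gap: 0.0501
t 34.77 p [0.4138 0.0459 0.1786] gap 0.0501 F [-0.2  0.1  0.5] q [-0.02 -0.39  2.2   0.    1.33  1.55]
[[1.0, 0.003, -0.001], [0.003, -1.0, 0.0], [-0.001, -0.0, -1.0]]
trans [ 4.250e+00 -1.000e-02  1.066e+01] rot [[-0.0, 0.001, 0.002], [-0.001, -0.0, -3.139]]
```

View pics/s28.png

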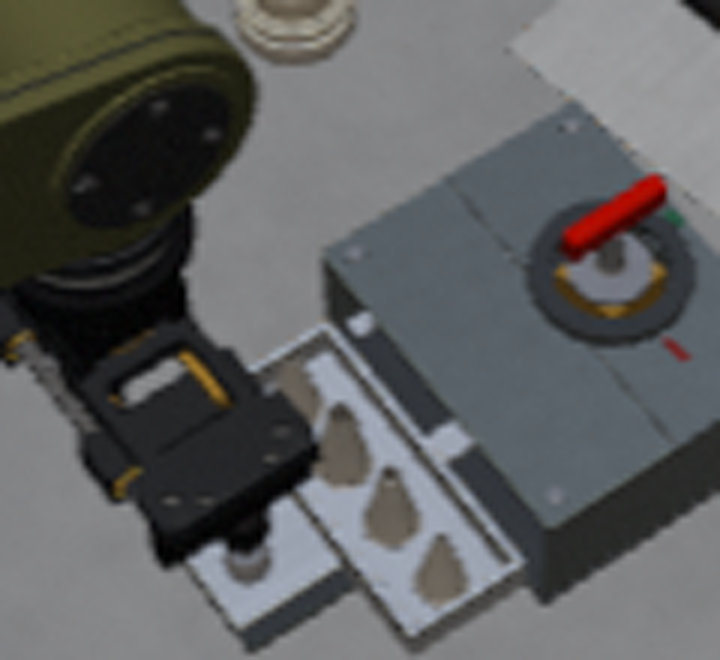

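View pics/t28.png

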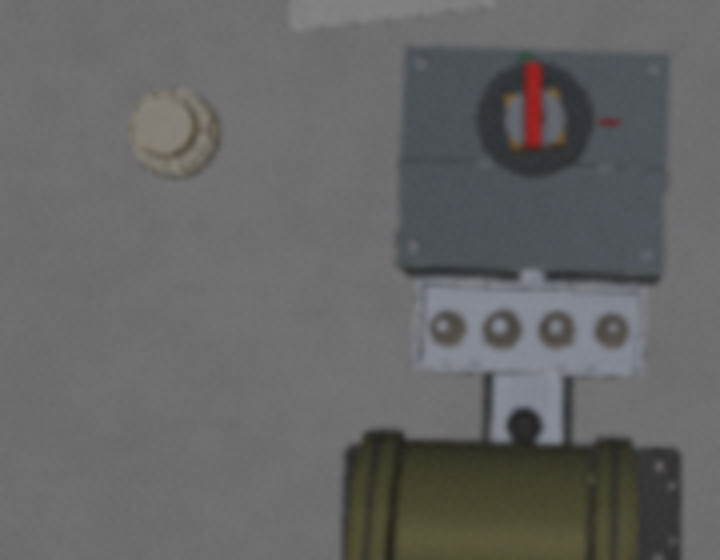

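All four nozzles stand in the tray, at top crop (447,328), (502,328), (556,328) and (611,329). I go back to the knob.

```bash
python3 -m pendant '{"translation":[[2.5,0,0],[4.25,0,0],[4.25,0,2],[4.25,0,5],[4.25,0,8],[4.25,0,10],[4.25,0,10.6],[4.25,0,10.6],[4.25,0,10.6]],"delta_rot":[[0,0,0],[0,0,0],[0,0,0],[0,0,0],[0,0,0],[0,0,0],[0,0,0],[0,0,0],[0,0,0]],"gripper":[5,5,5,5,5,5,5,5,5]}';python3 - <<'E'
from h import *
st()
E
python3 -m pendant '{"translation":[[0,0,0],[0,0,0],[0,0,0],[0,0,0],[0,0,0],[0,0,0],[0,0,0]],"delta_rot":[[0,0,0],[0,0,0],[0,0,0],[0,0,0],[0,0,0],[0,0,0],[0,0,0]],"gripper":[4,3,2,1.5,1.5,1.5,1.5]}'
python3 - <<'E'
from h import *
st()
E
```

```text
clock: 35.52
ee_pos: [0.4571, 0.046, 0.0739]
ee_rot: [1.0, 0.001, 0.0, -0.0]
ft_force: [1.3, 0.5, 0.3]
finger_gap: 0.0502
t 35.52 p [0.4571 0.046  0.0739] gap 0.0502 F [1.3 0.5 0.3] q [-0.02 -0.15  2.2   0.    1.08  1.55]
[[1.0, 0.001, 0.001], [0.001, -1.0, 0.0], [0.001, -0.0, -1.0]]
clock: 36.1
ee_pos: [0.4573, 0.0466, 0.0741]
ee_rot: [1.0, 0.0, 0.001, -0.001]
ft_force: [-0.3, 5.3, 5.0]
finger_gap: 0.0244
t 36.1 p [0.4573 0.0466 0.0741] gap 0.0244 F [-0.3  5.3  5. ] q [-0.02 -0.15  2.2   0.    1.08  1.55]
[[1.0, 0.001, 0.002], [0.001, -1.0, 0.002], [0.002, -0.002, -1.0]]
```

```bash
python3 -m pendant '{"translation":[[0,-0.1,-0.3],[0,-0.15,-0.6],[0,-0.15,-0.9],[0,-0.15,-1.05],[0,-0.15,-1.05]],"delta_rot":[[0,0,0],[0,0,0],[0,0,0],[0,0,0],[0,0,0]],"gripper":[1.5,1.5,1.5,1.5,1.5]}';  python3 -m pendant '{"translation":[[0.7,0,0],[1.5,0,0],[2.3,0.05,0],[3.1,0.05,0],[3.9,0.05,0],[4.7,0.1,0],[5.5,0.1,0],[6,0.1,0],[6.4,0.1,0],[6.4,0.1,0]],"delta_rot":[[0,0,0],[0,0,0],[0,0,0],[0,0,0],[0,0,0],[0,0,0],[0,0,0],[0,0,0],[0,0,0],[0,0,0]],"gripper":[1.5,1.5,1.5,1.5,1.5,1.5,1.5,1.5,1.5,1.5]}'
python3 - <<'E'
from h import *
b=crop("s29","scene",(190,120,310,230),6)
st()
E
```

```text
clock: 36.52
ee_pos: [0.4561, 0.047, 0.0831]
ee_rot: [1.0, 0.0, -0.001, 0.001]
ft_force: [3.6, -2.2, -7.5]
finger_gap: 0.024
clock: 37.35
ee_pos: [0.5219, 0.0459, 0.0836]
ee_rot: [1.0, 0.0, 0.0, 0.001]
ft_force: [0.1, -4.4, -8.5]
finger_gap: 0.0243
t 37.4 p [0.5216 0.046  0.0835] gap 0.0242 F [ 1.2 -6.  -7.9] q [-0.01 -0.01  2.06 -0.    1.09  1.56]
[[1.0, 0.001, 0.0], [0.001, -1.0, -0.001], [0.0, 0.001, -1.0]]
```

View pics/s29.png

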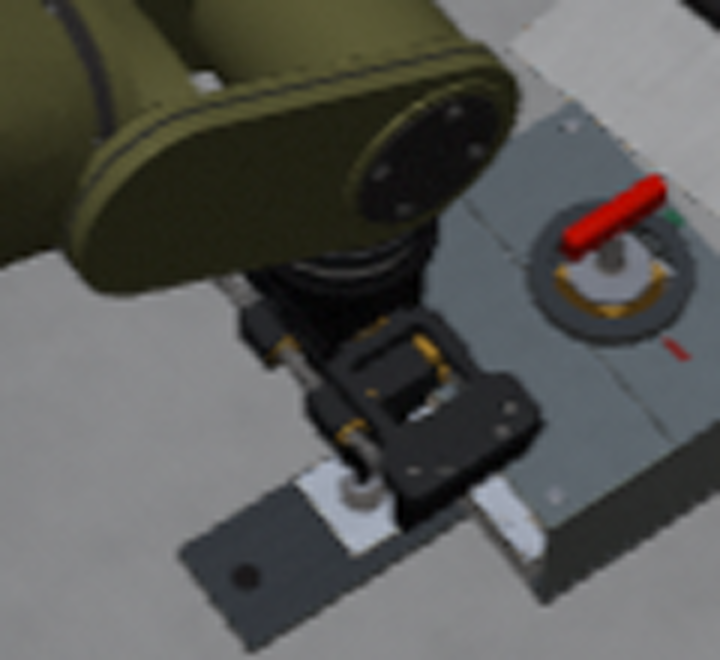

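Shut again. I push the last bit in and lower the plunger.

```bash
python3 -m pendant '{"translation":[[0.15,0.1,0.1],[0.15,0.1,0.4],[0.15,0.1,0.7],[0.15,0.1,0.95],[0.15,0.1,0.95]],"delta_rot":[[0,0,0],[0,0,0],[0,0,0],[0,0,0],[0,0,0]],"gripper":[1.5,1.5,1.5,1.5,1.5]}'
python3 - <<'E'
from h import *
st()
E
```

```text
clock: 37.82
ee_pos: [0.5228, 0.0457, 0.0745]
ee_rot: [1.0, 0.0, 0.001, -0.0]
ft_force: [0.9, -1.8, -5.3]
finger_gap: 0.0244
t 37.82 p [0.5228 0.0457 0.0745] gap 0.0244 F [ 0.9 -1.8 -5.3] q [-0.02  0.    2.06  0.    1.08  1.55]
[[1.0, 0.001, 0.001], [0.001, -1.0, 0.0], [0.001, -0.0, -1.0]]
```

```bash
python3 -m pendant '{"translation":[[0,0,0],[0,0,0],[0,0,0],[0,0,0],[0,0,-3],[0,0,-6],[0,0,-9.5],[0,0,-13],[0,0,-14],[0,0,-14]],"delta_rot":[[0,0,0],[0,0,0],[0,0,0],[0,0,0],[0,0,0],[0,0,0],[0,0,0],[0,0,0],[0,0,0],[0,0,0]],"gripper":[1.5,2.5,4,5,5,5,5,5,5,5]}'
python3 - <<'E'
from h import *
b=crop("s30","scene",(190,120,310,230),6)
a=robot.camera("top"); 
bl=blobs(mask(b,"red"),(270,140,310,170)); print(bl)
goto((.6632,.0424,.2),-1.555)
E
```

```text
clock: 38.65
ee_pos: [0.5247, 0.0458, 0.2196]
ee_rot: [1.0, 0.0, 0.005, -0.0]
ft_force: [0.3, 0.1, 0.3]
finger_gap: 0.0498
[(array([291.91, 154.65]), np.int32(69), array([-0.843,  0.538]), array([1.07, 5.41]))]
t 38.75 p [0.522  0.0457 0.2139] gap 0.0502 F [-0.7  0.5  0.3] q [-0.02 -0.14  1.95  0.    1.34  1.55]
[[1.0, 0.001, 0.0], [0.001, -1.0, 0.0], [0.0, -0.0, -1.0]]
trans [14.12  0.35  1.39] rot [[-0.0, -0.0, -0.015], [-0.0, 0.001, 3.127]]
```

View pics/s30.png

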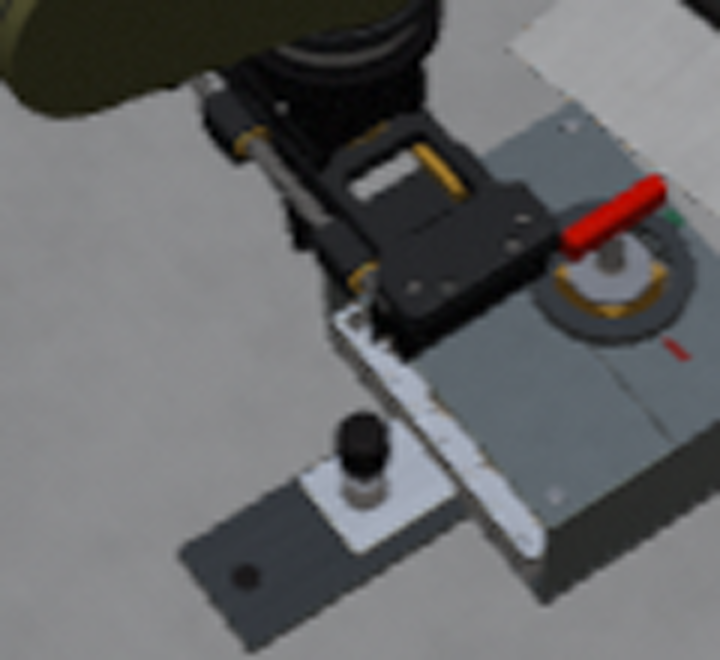

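```bash
python3 -m pendant '{"translation":[[3,0.05,0],[6.5,0.1,0],[10,0.2,0],[13,0.3,0],[14.1,0.35,0],[14.1,0.35,0],[14.1,0.35,2],[14.1,0.35,5],[14.1,0.35,5],[14.1,0.35,5]],"delta_rot":[[0,0,0],[0,0,0],[0,0,0],[0,0,0],[0,0,0],[0,0,0],[0,0,0],[0,0,0],[0,0,0],[0,0,0]],"gripper":[5,5,5,5,5,5,5,5,5,5]}'
python3 - <<'E'
from h import *
b=crop("s31","scene",(230,110,330,190),8)
goto((.6632,.0424,.131),-1.5755)
E
```

```text
clock: 39.58
ee_pos: [0.6599, 0.0423, 0.16]
ee_rot: [1.0, 0.0, -0.004, -0.0]
ft_force: [0.5, 0.2, 0.1]
finger_gap: 0.0501
t 39.63 p [0.6616 0.0423 0.1627] gap 0.0498 F [0.7 0.2 0.1] q [-0.02  0.2   1.68  0.    1.26  1.55]
[[1.0, 0.001, -0.004], [0.001, -1.0, 0.0], [-0.004, -0.0, -1.0]]
trans [ 0.17 -0.01  3.17] rot [[-0.0, 0.004, 0.006], [-0.006, -0.0, -3.136]]
```

View pics/s31.png

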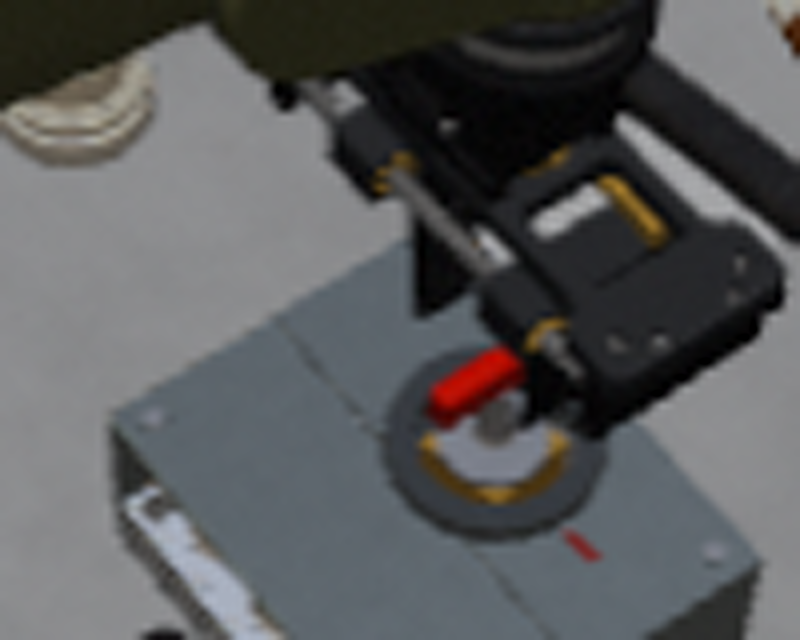

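```bash
python3 -m pendant '{"translation":[[0,0,1.5],[0,0,3],[0,0,3],[0,0,3],[0,0,3],[0,0,3],[0,0,3],[0,0,3],[0,0,3],[0,0,3]],"delta_rot":[[0,0,0],[0,0,0],[0,0,0],[0,0,0],[0,0,0],[0,0,0],[0,0,0],[0,0,0],[0,0,0],[0,0,0]],"gripper":[5,5,5,4,3,2,1,0.5,0.5,0.5]}';python3 -m pendant '{"translation":[[0,0,0],[0,0,0],[0,0,0]],"delta_rot":[[0,0,0],[0,0,0],[0,0,0]],"gripper":[0.5,0.5,0.5]}';python3 - <<'E'
from h import *
st()
E
```

```text
clock: 40.47
ee_pos: [0.6634, 0.0425, 0.1346]
ee_rot: [1.0, 0.0, 0.0, -0.0]
ft_force: [-0.1, 0.9, 1.1]
finger_gap: 0.0117
clock: 40.72
ee_pos: [0.6634, 0.0425, 0.1345]
ee_rot: [1.0, 0.0, 0.0, -0.0]
ft_force: [0.0, 1.6, 0.4]
finger_gap: 0.0116
t 40.72 p [0.6634 0.0425 0.1345] gap 0.0116 F [0.  1.6 0.4] q [-0.02  0.23  1.7   0.    1.21  1.55]
[[1.0, 0.001, 0.001], [0.001, -1.0, 0.001], [0.001, -0.001, -1.0]]
```

```bash
python3 -m pendant '{"translation":[[0,0,0],[0,0,0],[0,0,0],[0,0,0],[0,0,0],[0,0,0],[0,0,0],[0,0,0],[0,0,0],[0,0,0]],"delta_rot":[[0,0,-0.11],[0,0,-0.22],[0,0,-0.33],[0,0,-0.44],[0,0,-0.55],[0,0,-0.66],[0,0,-0.77],[0,0,-0.88],[0,0,-0.99],[0,0,-1.1]],"gripper":[0.5,0.5,0.5,0.5,0.5,0.5,0.5,0.5,0.5,0.5]}';python3 -m pendant '{"translation":[[0,0,0],[0,0,0],[0,0,0],[0,0,0],[0,0,0],[0,0,0]],"delta_rot":[[0,0,-0.11],[0,0,-0.22],[0,0,-0.33],[0,0,-0.44],[0,0,-0.44],[0,0,-0.44]],"gripper":[0.5,0.5,0.5,0.5,0.5,0.5]}'
python3 - <<'E'
from h import *
s,R=st(); print(s["torque"], np.degrees(np.arctan2(R[1,1],R[0,1])))
E
```

```text
clock: 41.55
ee_pos: [0.6632, 0.0419, 0.1345]
ee_rot: [0.851, 0.525, 0.0, 0.0]
ft_force: [0.0, -0.7, 2.1]
finger_gap: 0.0114
clock: 42.05
ee_pos: [0.6636, 0.0419, 0.1345]
ee_rot: [0.719, 0.695, 0.0, 0.001]
ft_force: [1.2, -0.2, 1.3]
finger_gap: 0.0122
t 42.05 p [0.6636 0.0419 0.1345] gap 0.0122 F [ 1.2 -0.2  1.3] q [-0.02  0.23  1.7  -0.    1.21  0.02]
[[0.033, 0.999, 0.001], [0.999, -0.033, -0.001], [-0.0, 0.001, -1.0]]
[-0.0343211  -0.34284835  0.03301639] -1.8785891807960664
```

```bash
python3 -m pendant '{"translation":[[0,0,0],[0,0,0],[0,0,0],[0,0,0],[0,0,0]],"delta_rot":[[0,0,-0.04],[0,0,-0.08],[0,0,-0.12],[0,0,-0.12],[0,0,-0.12]],"gripper":[0.5,0.5,0.5,0.5,0.5]}'
python3 - <<'E'
from h import *
s,R=st(); print(s["torque"], np.degrees(np.arctan2(R[1,1],R[0,1])))
E
python3 -m pendant '{"translation":[[0,0,0],[0,0,0],[0,0,0],[0,0,0]],"delta_rot":[[0,0,-0.04],[0,0,-0.06],[0,0,-0.06],[0,0,-0.06]],"gripper":[0.5,0.5,0.5,0.5]}'
python3 - <<'E'
from h import *
s,R=st(); print(s["torque"], np.degrees(np.arctan2(R[1,1],R[0,1])),s["q"],s["joint_efforts"])
E
```

```text
clock: 42.47
ee_pos: [0.6636, 0.0419, 0.1345]
ee_rot: [0.676, 0.737, 0.0, 0.001]
ft_force: [2.2, -0.6, 1.2]
finger_gap: 0.0116
t 42.47 p [0.6636 0.0419 0.1345] gap 0.0116 F [ 2.2 -0.6  1.2] q [-0.02  0.23  1.7  -0.    1.21 -0.1 ]
[[-0.087, 0.996, 0.001], [0.996, 0.087, -0.0], [-0.001, 0.001, -1.0]]
[-0.08761831 -0.56687293 -0.18217528] 4.99626484630327
clock: 42.8
ee_pos: [0.6637, 0.0419, 0.1345]
ee_rot: [0.653, 0.758, 0.0, 0.001]
ft_force: [3.1, -0.9, 2.2]
finger_gap: 0.0124
t 42.8 p [0.6637 0.0419 0.1345] gap 0.0124 F [ 3.1 -0.9  2.2] q [-0.02  0.23  1.7  -0.    1.21 -0.17]
[[-0.148, 0.989, 0.001], [0.989, 0.148, -0.0], [-0.001, 0.001, -1.0]]
[-0.16991627 -0.72599551 -0.20926276] 8.503895591139045 [-1.74591170e-02  2.31213054e-01  1.69997973e+00 -3.55309353e-04
  1.20898995e+00 -1.65754187e-01] [  1.05176177 -43.41365218 -31.52427077   0.26117485   1.03354018
  -0.23843782]
```

```bash
python3 -m pendant '{"translation":[[0,0,0],[0,0,0],[0,0,-0.5],[0,0,-1.2],[0,0,-2.2],[0,0,-4],[0,0,-6],[0,0,-7],[0,0,-7]],"delta_rot":[[0,0,0.06],[0,0,0.08],[0,0,0.08],[0,0,0.08],[0,0,0.08],[0,0,0.08],[0,0,0.08],[0,0,0.08],[0,0,0.08]],"gripper":[0.5,0.5,0.5,0.5,0.5,0.5,0.5,0.5,0.5]}'
python3 - <<'E'
from h import *
b=crop("s32","scene",(230,110,330,190),8)
a=crop("h32","scene",(260,230,340,300),8); t=crop("ht32","top",(310,180,370,235),10)
st()
E
```

```text
clock: 43.55
ee_pos: [0.664, 0.0424, 0.2073]
ee_rot: [0.682, 0.732, 0.001, 0.001]
ft_force: [1.1, 0.1, 0.1]
finger_gap: 0.0118
t 43.7 p [0.6622 0.0422 0.2027] gap 0.0117 F [ 0.6  0.6 -1.5] q [-0.02  0.17  1.65  0.    1.32 -0.09]
[[-0.07, 0.998, -0.003], [0.998, 0.07, 0.0], [0.0, -0.003, -1.0]]
```

View pics/s32.png

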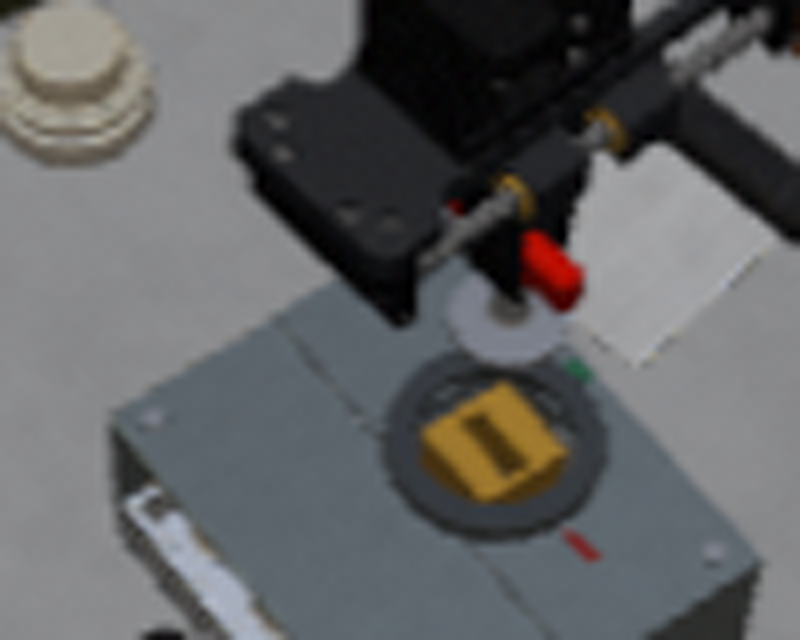

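View pics/h32.png

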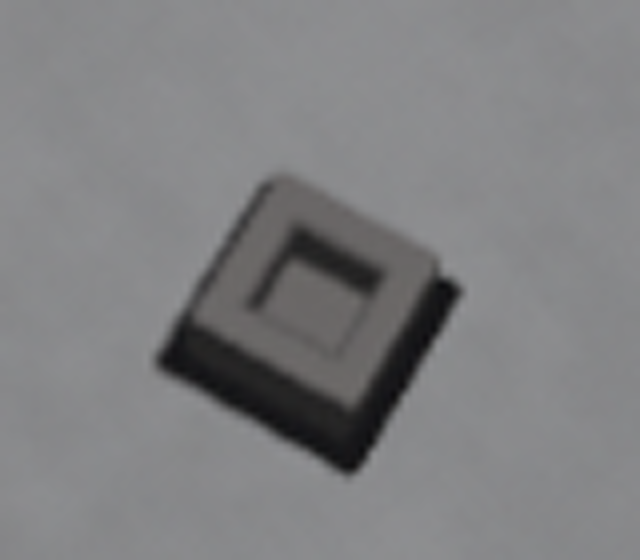

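View pics/ht32.png

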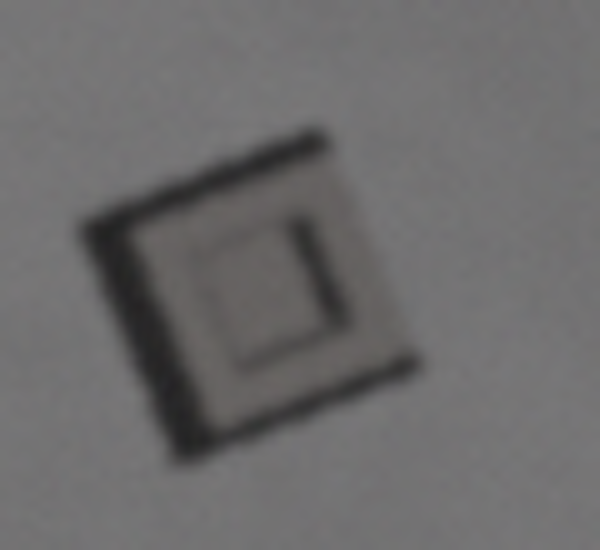

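Run:
```python
from h import *
print(tri((299.4,266.5),(337.4,209)), onz("scene",(299.4,266.5),.04), onz("top",(337.4,209),.04))
S=[onz("scene",(260+x/8,230+y/8),.04)[:2] for x,y in((275,175),(440,262),(355,408),(190,322))]; T=[onz("top",(310+x/10,180+y/10),.04)[:2] for x,y in((133,232),(335,150),(415,350),(212,430))]
print(np.round(S,4).tolist(),np.round(T,4).tolist())
b=robot.camera("scene"); m=mask(b,"brass"); mc=cv2.morphologyEx(m,cv2.MORPH_CLOSE,np.ones((7,7))); er=cv2.erode(mc,np.ones((3,3)))
for c,A,v,w in blobs(((m==0)&(er>0)).astype(np.uint8),(280,155,304,178),5):
    p,q=[onz("scene",c+s*4*v,.084) for s in(-1,1)]; print(c,v,np.degrees(np.arctan2(*(q-p)[1::-1])))
goto((.5112,-.1893,.2),.07)
```

```text
(array([ 0.50946267, -0.19150097,  0.03700136]), np.float64(0.0008653293351550074)) [ 0.50900645 -0.19243039  0.04      ] [ 0.50895629 -0.19070374  0.04      ]
[[0.5236, -0.153], [0.5477, -0.2084], [0.495, -0.2304], [0.4705, -0.1766]] [[0.5244, -0.1519], [0.548, -0.2075], [0.4931, -0.2293], [0.4701, -0.1737]]
t 43.75 p [0.662  0.0422 0.2022] gap 0.0118 F [-0.8  0.3 -1.8] q [-0.02  0.17  1.65  0.    1.32 -0.09]
[[-0.07, 0.998, -0.004], [0.998, 0.07, 0.0], [0.0, -0.003, -1.0]]
trans [-22.04 -16.66   0.27] rot [[-0.003, -0.0, 0.0], [0.001, -0.005, -3.141]]
```

```bash
python3 -m pendant '{"translation":[[-2.5,-2,0],[-5.5,-4.2,0],[-8.5,-6.5,0],[-11.5,-8.8,0],[-14.5,-11,0],[-17.5,-13.3,0],[-20,-15.2,0],[-22.2,-16.8,0],[-22.2,-16.8,0],[-22.2,-16.8,0]],"delta_rot":[[0,0,0],[0,0,0],[0,0,0],[0,0,0],[0,0,0],[0,0,0],[0,0,0],[0,0,0],[0,0,0],[0,0,0]],"gripper":[0.5,0.5,0.5,0.5,0.5,0.5,0.5,0.5,0.5,0.5]}'
python3 - <<'E'
from h import *
a=crop("s33","scene",(250,200,350,290),8)
a=crop("t33","scene",(230,110,330,190),8)
goto((.5098,-.1908,.115),.07)
E
```

```text
clock: 44.58
ee_pos: [0.5098, -0.1916, 0.2028]
ee_rot: [0.683, 0.73, -0.0, -0.001]
ft_force: [-0.1, 0.3, -2.7]
finger_gap: 0.0123
t 44.68 p [ 0.5109 -0.1904  0.2032] gap 0.0118 F [ 0.4  0.  -2.2] q [-0.46 -0.09  1.92  0.    1.31 -0.53]
[[-0.07, 0.998, -0.001], [0.998, 0.07, 0.001], [0.001, -0.001, -1.0]]
trans [-0.04 -0.11  8.82] rot [[-0.001, -0.001, 0.0], [0.002, -0.002, -3.141]]
```

View pics/s33.png

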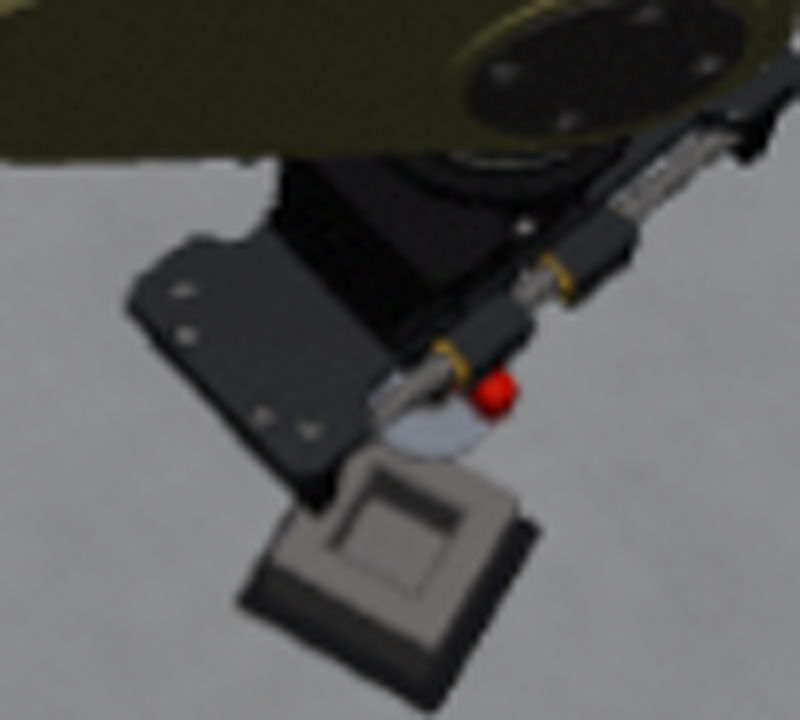

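View pics/t33.png

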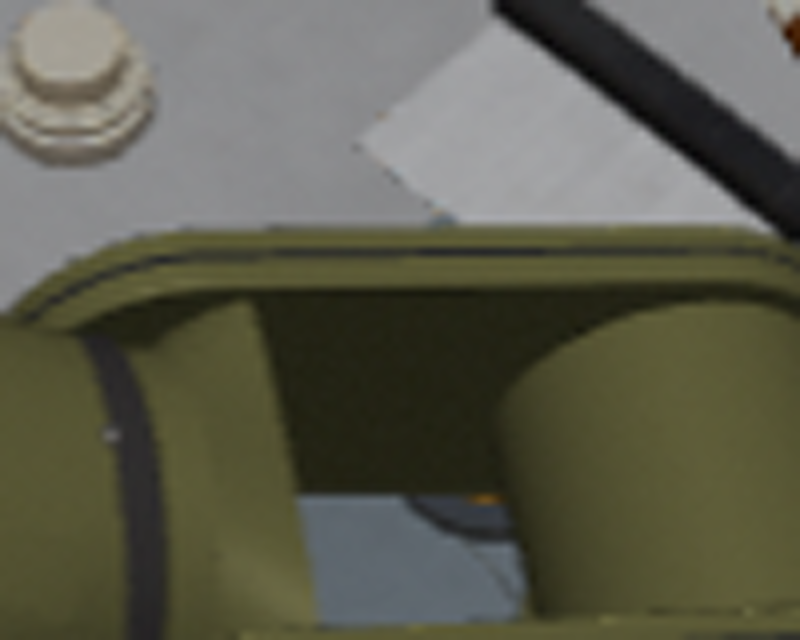

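```bash
python3 -m pendant '{"translation":[[0,-0.1,2.5],[0,-0.1,5],[0,-0.1,7],[0,-0.1,8.6],[0,-0.1,8.6],[0,-0.1,8.6]],"delta_rot":[[0,0,0],[0,0,0],[0,0,0],[0,0,0],[0,0,0],[0,0,0]],"gripper":[0.5,0.5,0.5,0.5,0.5,0.5]}'
python3 - <<'E'
from h import *
a=crop("s34","scene",(250,200,350,290),8)
a=crop("t34","top",(210,120,300,240),6)
goto((.5098,-.1908,.0905),.07)
E
```

```text
clock: 45.18
ee_pos: [0.5098, -0.1897, 0.117]
ee_rot: [0.681, 0.732, -0.0, -0.001]
ft_force: [0.5, -0.0, -1.5]
finger_gap: 0.012
t 45.28 p [ 0.5112 -0.1908  0.1194] gap 0.0117 F [-0.4  0.5 -0.9] q [-0.46 -0.01  1.99  0.    1.16 -0.53]
[[-0.071, 0.997, 0.002], [0.997, 0.071, -0.001], [-0.001, 0.002, -1.0]]
trans [ 0.01 -0.14  2.89] rot [[0.002, 0.001, 0.001], [-0.001, 0.002, -3.14]]
```

View pics/s34.png

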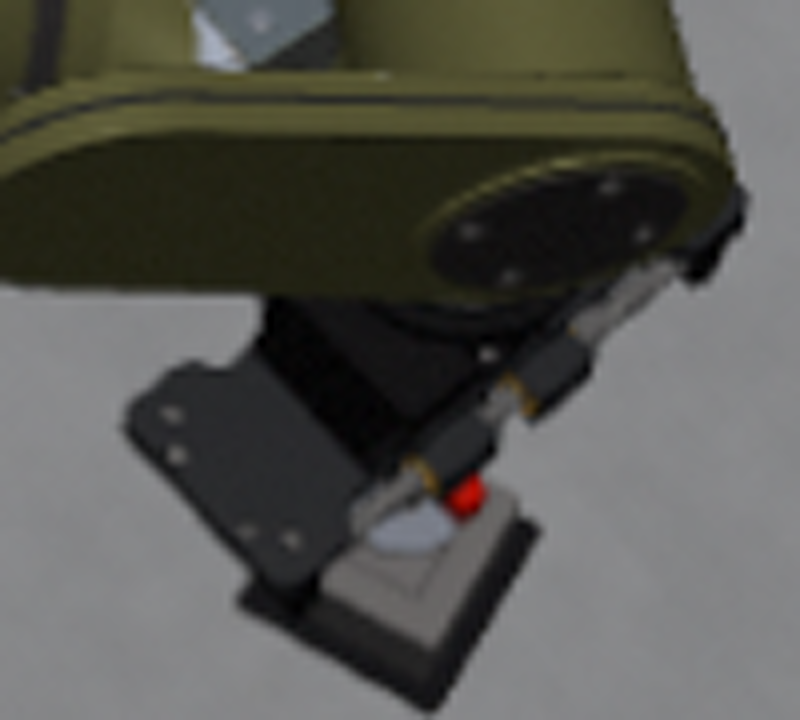

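View pics/t34.png

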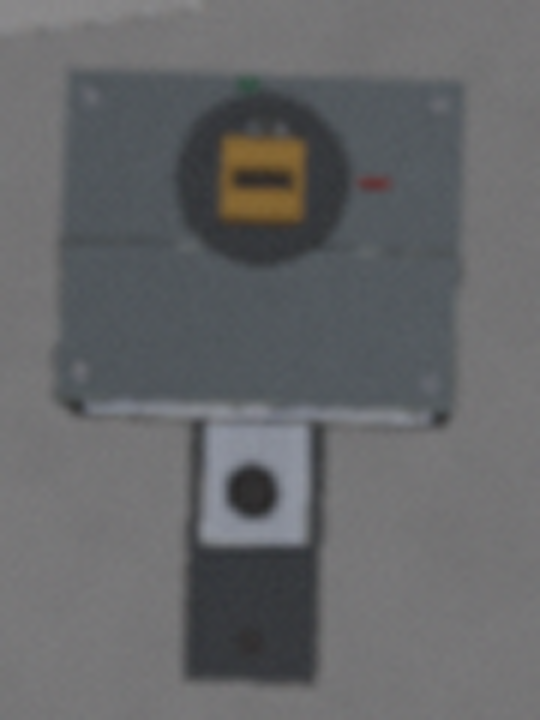

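The lock slot at (262,180) is parallel to the hood's front edge, so it is locked. The tray is shut with the knob at (250,490). I lower the key into the holder.

```bash
python3 -m pendant '{"translation":[[0,-0.05,0.5],[0,-0.05,1],[0,-0.05,1.5],[0,-0.05,2],[0,-0.05,2.4],[0,-0.05,2.7],[0,-0.05,2.7]],"delta_rot":[[0,0,0],[0,0,0],[0,0,0],[0,0,0],[0,0,0],[0,0,0],[0,0,0]],"gripper":[0.5,0.5,0.5,0.5,0.5,0.5,0.5]}'
python3 - <<'E'
from h import *
goto((.5098,-.1908,.0905),.07)
E
```

```text
clock: 45.87
ee_pos: [0.5094, -0.1912, 0.0908]
ee_rot: [0.682, 0.731, -0.0, -0.0]
ft_force: [-0.4, 0.1, -1.6]
finger_gap: 0.0118
t 45.87 p [ 0.5094 -0.1912  0.0908] gap 0.0118 F [-0.4  0.1 -1.6] q [-0.46  0.03  2.01  0.    1.11 -0.53]
[[-0.07, 0.998, -0.001], [0.998, 0.07, 0.0], [0.0, -0.001, -1.0]]
trans [0.03 0.04 0.03] rot [[-0.001, -0.0, -0.0], [-0.001, 0.001, 3.141]]
```

In without contact. A touch lower, then release.

```bash
python3 -m pendant '{"translation":[[0,0,0.1],[0,0,0.1],[0,0,0.1],[0,0,0.1],[0,0,0.1],[0,0,0.1],[0,0,0.1]],"delta_rot":[[0,0,0],[0,0,0],[0,0,0],[0,0,0],[0,0,0],[0,0,0],[0,0,0]],"gripper":[0.5,0.5,1,2,3,4,4.5]}';python3 -m pendant '{"translation":[[0,0,0],[0,0,-3],[0,0,-6],[0,0,-9],[0,0,-12],[0,0,-15],[-3,-3,-15],[-5,-7,-15],[-5,-11,-15],[-5,-11,-15]],"delta_rot":[[0,0,0],[0,0,0],[0,0,0],[0,0,0],[0,0,0],[0,0,0],[0,0,0],[0,0,0],[0,0,0],[0,0,0]],"gripper":[5,5,5,5,5,5,5,5,5,5]}'
python3 - <<'E'
from h import *
b=crop("s35","scene",(250,200,350,290),8)
a=crop("t35","top",(300,170,380,240),9)
for n,im,bx in(("scene",b,(270,240,330,290)),("top",a,(310,180,370,235))): print(blobs(mask(im,"red"),bx)[:1])
st()
E
```

```text
clock: 46.45
ee_pos: [0.5097, -0.1912, 0.0902]
ee_rot: [0.682, 0.731, 0.0, 0.0]
ft_force: [1.3, 0.9, 0.5]
finger_gap: 0.0331
clock: 47.28
ee_pos: [0.3987, -0.2492, 0.2393]
ee_rot: [0.683, 0.73, -0.001, -0.001]
ft_force: [0.6, -0.0, -0.4]
finger_gap: 0.0498
[]
[(array([341.45, 207.9 ]), np.int32(82), array([-0.997,  0.074]), array([1.18, 5.75]))]
t 47.38 p [ 0.4024 -0.249   0.2402] gap 0.0496 F [ 0.7  0.  -0.1] q [-0.67 -0.29  2.02  0.    1.4  -0.74]
[[-0.068, 0.998, 0.001], [0.998, 0.068, -0.0], [-0.0, 0.001, -1.0]]
```

View pics/s35.png

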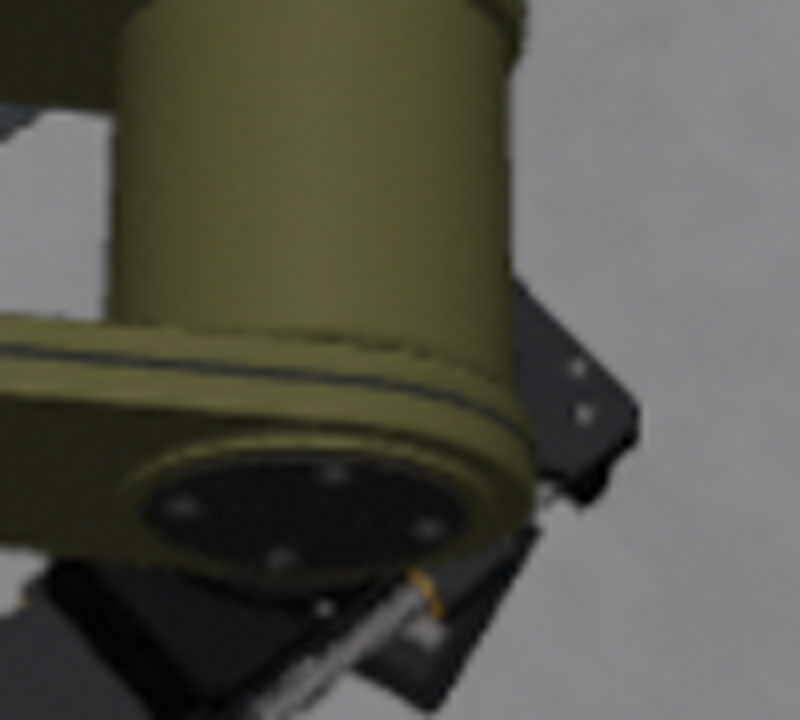

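View pics/t35.png

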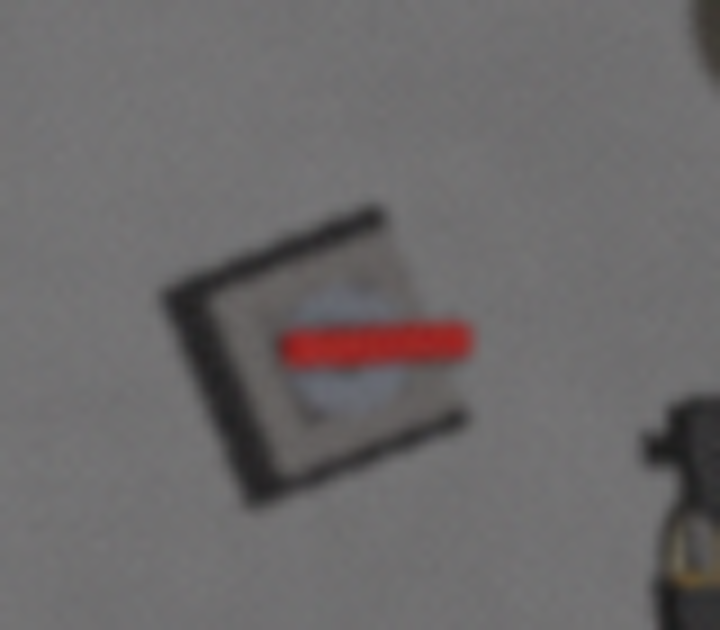

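```bash
python3 -m pendant '{"translation":[[-3,-1,0],[-7,-2,0],[-11,-3,0],[-15,-4,0],[-19,-5,0],[-23,-6,0],[-27,-7,0],[-30,-8,0],[-30,-8,0],[-30,-8,0]],"delta_rot":[[0,0,0],[0,0,0],[0,0,0],[0,0,0],[0,0,0],[0,0,0],[0,0,0],[0,0,0],[0,0,0],[0,0,0]],"gripper":[5,5,5,5,5,5,5,5,5,5]}'
python3 - <<'E'
from h import *
b=crop("s36","scene",(140,110,340,290),4)
a=crop("t36","top",(130,120,350,240),3)
c=cv2.imwrite("pics/h36.png",cv2.resize(b[225:300,260:340,::-1],None,fx=8,fy=8,interpolation=cv2.INTER_CUBIC))
r={}
for n,im,bx in(("scene",b,(270,240,330,290)),("top",a,(310,180,370,235))): r[n]=blobs(mask(im,"red"),bx)[0]; print(r[n])
print(tri(r["scene"][0],r["top"][0]))
st()
E
```

```text
clock: 48.22
ee_pos: [0.3452, -0.5549, 0.2391]
ee_rot: [0.682, 0.731, 0.0, -0.0]
ft_force: [0.2, 0.3, 0.6]
finger_gap: 0.0503
(array([301.23, 258.77]), np.int32(91), array([0.707, 0.707]), array([1.2 , 6.23]))
(array([341.63, 207.87]), np.int32(79), array([-0.998,  0.069]), array([1.15, 5.75]))
(array([ 0.51020616, -0.19189712,  0.09182028]), np.float64(0.0006981182397845791))
t 48.32 p [ 0.3457 -0.553   0.2396] gap 0.0501 F [-0.3  0.5  0.4] q [-1.09  0.13  1.64  0.    1.38 -1.17]
[[-0.071, 0.997, 0.0], [0.997, 0.071, 0.001], [0.001, 0.0, -1.0]]
```

View pics/s36.png

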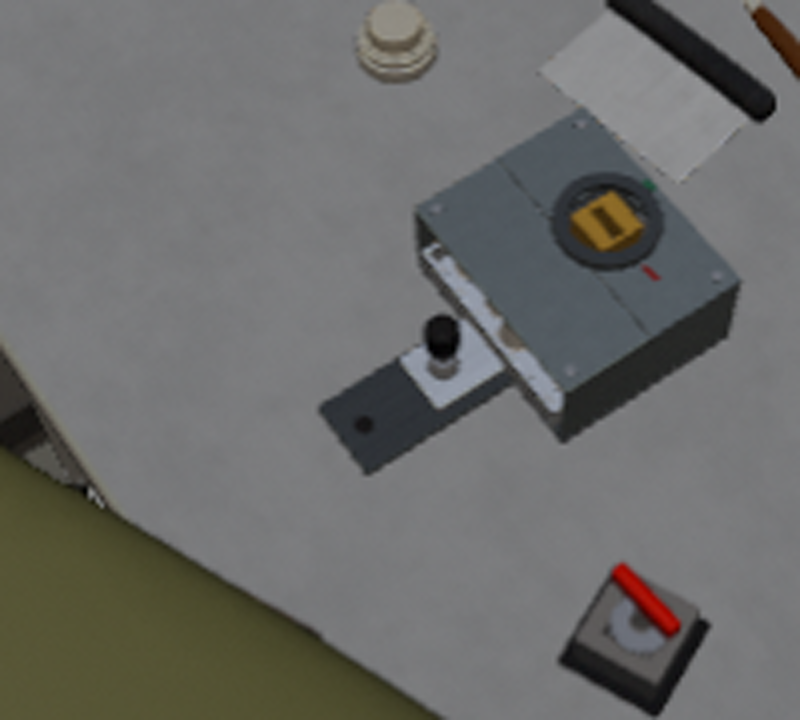

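View pics/h36.png

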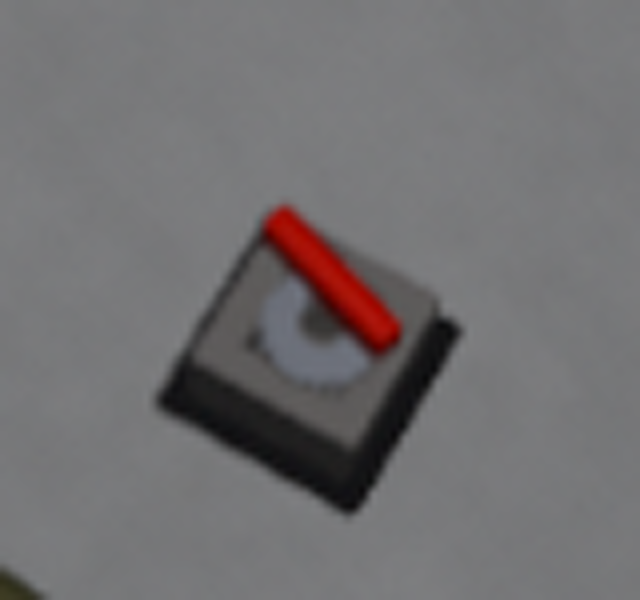

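Run:
```python
from h import *
i0=cv2.imread("pics/scene0.png")[:,:,::-1]; i1=robot.camera("scene")
for im in(i0,i1):
    m=(im.max(2)<35).astype(np.uint8); print([x[:2] for x in blobs(m,(240,180,262,206),20)])
t0=cv2.imread("pics/top0.png")[:,:,::-1]; t1=robot.camera("top")
for im in(t0,t1):
    g=im.max(2); print([x[:2] for x in blobs((g<50).astype(np.uint8),(244,194,260,210),8)])
for n,(a,b),bx in(("timer",(i0,i1),(225,105,255,135)),("jam",(i0,i1),(350,260,395,305)),("lid",(i0,i1),(298,310,335,345))):
    x0,y0,x1,y1=bx; print(n,np.abs(a[y0:y1,x0:x1].astype(int)-b[y0:y1,x0:x1]).mean().round(2))
# lock slot vs safe front edge, top view
m=mask(t1,"brass"); mc=cv2.morphologyEx(m,cv2.MORPH_CLOSE,np.ones((7,7))); er=cv2.erode(mc,np.ones((3,3)))
for c,A,v,w in blobs(((m==0)&(er>0)).astype(np.uint8),(244,140,264,160),5):
    p,q=[onz("top",c+s*4*v,.084) for s in(-1,1)]; print("slot",c,np.degrees(np.arctan2(*(q-p)[1::-1])))
```

```text
[(array([250.04, 193.73]), np.int32(67))]
[(array([250.1 , 193.74]), np.int32(68))]
[(array([251.58, 201.58]), np.int32(33))]
[(array([251.58, 201.58]), np.int32(33))]
timer 0.58
jam 0.84
lid 28.47
slot [253.38 149.54] 89.31655261124419
```

Run:
```python
from h import *
t0=cv2.imread("pics/top0.png")[:,:,::-1].astype(int); t1=robot.camera("top").astype(int)
print(np.abs(t0-t1)[215:250,370:403].mean(), np.abs(t0-t1)[155:185,380:415].mean())
cv2.imwrite("pics/t37.png",cv2.resize(t1.astype(np.uint8)[100:300,220:480,::-1],None,fx=3,fy=3))
```

```text
1.2453102453102454 1.5536507936507937
```

View pics/t37.png

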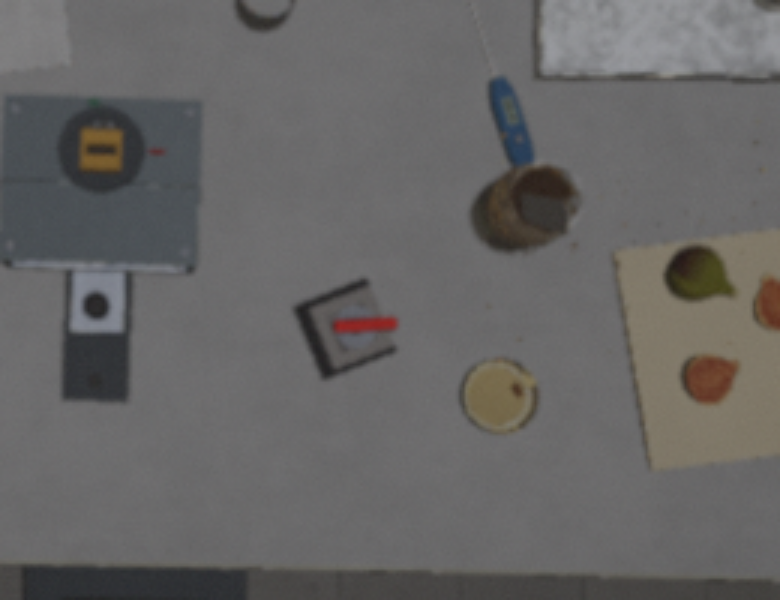

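The lid at (498,395) and jar at (525,208) are unmoved, the key stands in its holder at (360,327), and the safe is shut. I hand in.

Run:
```python
from plant import robot
print(robot.job_done())
```

```text
the job is handed in; nothing more can be done
None
```

The nozzles are locked away and the job is handed in, finished at about 49 s of the 200 s allowed. I unlocked the safe, drew the tray out to the outer hole and stood all four nozzles in it. Then I brought it home, locked it and put the key back in its holder.

What the last checks showed:
- **Tray and plunger:** the knob is where it was at the start to within 0.1 pixel in both views, so the tray is shut and the pin is down.
- **Lock:** the slot measures 89.3° in world axes, parallel to the safe's y axis within a degree or two. The wrist torque rose to 0.2 N m at the locked stop.
- **Key:** it stands upright about 1 mm from the holder's middle. The triangulated bar height came out about 2 mm higher than at the start, which I put down to measurement noise. It is well short of the 12 mm it would show if it were not seated.
- **Nozzles:** all four were standing in the tray just before it was closed, but most of them are hidden under the hood now. I could not check their positions again.
- **Bystanders:** the timer, jam jar and lid have not moved. The arm hid the lid in the scene view, so I checked it in the top view.

One disagreement: the wrist torque showed no clear rise at the open stop. I judged the lock open from the bar's angle, which was about 90° with the blade's play in the slot. The tray then slid out freely.

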